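Line up the balance check weights on their rail

ROBOT

A 6-joint arm with a two-finger parallel gripper is mounted at the origin on a cart in front of the work surface, level with it; the furniture and walls round the work are solid. World frame = base frame: x ahead of the robot, y to its left, z up, the work surface at z = 0. Lengths are in m, angles in degrees, forces in N, time in s.
With the tool pointing down it reaches from about 0.3 to 0.75 m from the base axis. Payload 8.5 kg.
Tool frame: the origin (TCP) lies at the very end of the fingers, on their centre line; the grasp point (between the pads) lies 19 mm behind it (env.grasp_offset is the distance from the TCP to the grasp point, in m); y points along the fingers, z is the direction in which the jaws open and shut, and the axes are right-handed (so a half turn about y gives the same grasp; the last joint's range is limited). The gripper opens to 85 mm and grips with 20 to 120 N. Pads are 22 mm wide; open, the fingers measure 114 mm over their backs; the gripper's body (76 mm by 85 mm) begins 54 mm behind the grasp point. The pads swing forward as they close: fully open they stand 13 mm farther back than shut.
Start: joints at [-84.414, 21.807, 74.336, -0, 83.858, -12.336], TCP at [0.169, -0.523, 0.204] pointing down, gripper open.
Joint ranges: [-178.18, 178.18], [-50.72, 133.34], [12.68, 142.11], [-81.47, 261.47], [9.98, 163.14], [-165.26, 165.26]. Speed limits (degrees/s): [136.94, 136.94, 180, 180, 180, 180].

INTERFACE

Orientations are given as a 3x3 rotation matrix whose columns are the frame's x, y, z axes.
In Python, from rig import env gives the robot as it stands. The module is installed in compiled form; this text tells all that it offers.
- The arm moves only by the shell command python3 -m pendant 'ROWS' [FORCE]. ROWS is JSON, a list of rows, each a list of 3 entries, a list of its own where there are three numbers: the shift along the world's x, y, z as a fraction of full scale, then the turn about the world's z as a fraction of full scale, then the opening, from 0 (shut) to 1 (fully open). A call has 1 to 12 rows; each row shifts and turns the commanded pose from where the row before left it; what a row does not reach is not made up. Full scale, the value 1, is 30 mm for a shift and 5 degrees for a turn. A row lasts 1/12 s, in which the tool goes at most 41.7 mm and 7.16 degrees, less where a joint would pass 70% of its speed; a pose out of reach is approached as far as the arm can. A call with a number of a shift or a turn outside -1 to 1 is refused whole. A call with a gripper value outside its range is refused whole. The fingers move at their own pace and stop on an object; FORCE is the grip in N (left out, the last holds). Time passes only in rows, so rows that do not move let the fingers close. It gives the time, the measured TCP pose, the force and the opening at its end, in the units of the state.
- env.observe(): the state, without advancing time (a new reading comes with each control period).
- env.get_image(name): name is "side" or "top" or "wrist"; returns (picture, depth): 480x640x3 uint8, red, green, blue; 480x640 float32, m along the optical axis (not along the pixel's ray), 0 where there is no reading.
- env.camera_model(name): a dict with "camera_matrix" (3x3 intrinsics, pixels), "R" (3x3) and "t" (3): a world point X has camera coordinates R X + t; the wrist camera has in their place "tool_from_camera" (4x4, takes a point from camera to tool coordinates, whose origin is the TCP and whose axes are the tool frame's). Camera axes: x right, y down, z forward; pixel columns grow to the right and rows downward; lengths in m; the calibration is good to about 2 mm. A picture is of the moment at which its call begins: read the wrist's pose just before it. camera_model takes no time and is no camera call.
- env.close_job(): hands the job in, once; it reports no verdict.
The state is a dict: "time_s": time; "q": joint angles; "qvel": joint speeds; "joint_efforts": joint torques, N m; "position": TCP position; "tool_rot": TCP orientation; "ft_force": force on the tool from outside, world axes, zero at the start; "wrist_torque": the same for the moment, N m; "grip_width": finger opening in m.
Only numpy, scipy, OpenCV 4.12 (cv2) and the standard library are available. Lean on these libraries where they do the work, as an engineer would, in place of code of your own. Each camera call takes 0.05 s, during which the arm holds its last target.

TASK

The balance check is done: stand the four steel weights back on the white rail in order of size, one in the middle of each black pad, with the biggest next to the red button and the smallest next to the blue one. Keep them upright, set them down rather than dropping them, and leave the round black lens unit where it stands.

Things in the scene. Friction and masses are not known exactly. Their poses are not given: they have to be found in the camera images.
- weight_500: biggest weight: bare steel cylinder 40 mm in diameter and 46 mm high, with a narrower knob on top (64 mm high in all), about 500 g. Stands upright and loose on the desk; origin at the centre of its underside, z up along its axis.
- weight_200: second biggest weight: bare steel cylinder 30 mm in diameter and 36 mm high, with a narrower knob on top (52 mm high in all), about 200 g. Stands upright and loose on the desk; origin at the centre of its underside, z up along its axis.
- weight_100: third weight: bare steel cylinder 24 mm in diameter and 29 mm high, with a narrower knob on top (43 mm high in all), about 100 g. Stands upright and loose on the desk; origin at the centre of its underside, z up along its axis.
- weight_50: smallest weight: bare steel cylinder 19 mm in diameter and 24 mm high, with a narrower knob on top (36 mm high in all), about 50 g. Stands upright and loose on the desk; origin at the centre of its underside, z up along its axis.
- pad_a: first of four alike round black pads, 46 mm in diameter, set flush in the top of the white rail, in one row 60 mm apart in the order a, b, c, d. Origin at the pad's centre on the rail's top (14 mm above the desk), where a weight's underside comes to rest; y runs along the row from d towards a, x across it, z up. The rail is fixed to the desk, 276 mm long (along y), 74 mm wide, 14 mm high.
- pad_b: second of four alike round black pads, 46 mm in diameter, set flush in the top of the white rail, in one row 60 mm apart in the order a, b, c, d. Origin at the pad's centre on the rail's top (14 mm above the desk), where a weight's underside comes to rest; y runs along the row from d towards a, x across it, z up. The rail is fixed to the desk, 276 mm long (along y), 74 mm wide, 14 mm high.
- pad_c: third of four alike round black pads, 46 mm in diameter, set flush in the top of the white rail, in one row 60 mm apart in the order a, b, c, d. Origin at the pad's centre on the rail's top (14 mm above the desk), where a weight's underside comes to rest; y runs along the row from d towards a, x across it, z up. The rail is fixed to the desk, 276 mm long (along y), 74 mm wide, 14 mm high.
- pad_d: fourth of four alike round black pads, 46 mm in diameter, set flush in the top of the white rail, in one row 60 mm apart in the order a, b, c, d. Origin at the pad's centre on the rail's top (14 mm above the desk), where a weight's underside comes to rest; y runs along the row from d towards a, x across it, z up. The rail is fixed to the desk, 276 mm long (along y), 74 mm wide, 14 mm high.
- big_end: red button (16 mm in diameter, 5 mm high) on top of one end of the rail, 36 mm beyond the centre of the end pad next to it: it may be next to pad_a or next to pad_d. It marks the end for the biggest weight; a like blue button marks the other end. Origin at the centre of its underside.
- aux_lens: round black lens unit with a white ring round it and glass on top, 88 mm in diameter over the ring, 63 mm high, standing loose on the desk beyond the weights; not to be disturbed. Origin at the centre of its underside.
There are look-alikes about, which are no part of the job. Leave any orange or pink look-alike of the weight_500 alone.

How it is judged:
By the outcome, as a careful person would: the job done as asked, in the order asked, and still so for the second after the job is handed in, with the robot touching nothing.
It also fails if it takes over 104 s, if anything falls off the work surface, if the arm or the gripper's body presses on something with over 40 N, if the wrist force passes 120 N, or if a joint passes its speed limit or range.

## Working session

There is one attempt and no reset: what is moved stays moved. The work goes in short steps, Python scripts to look and compute and a shell command to move; the robot and the scene stay as the last step left them, time stands still between calls to the robot, and variables do not carry over. Pictures are saved under pics/ and viewed, and the job is handed in when it is done.

```bash
mkdir -p pics
cat > h.py <<'E'
import numpy as np, cv2
from rig import env
def shot(n,f):
    s=env.observe(); im,d=env.get_image(n)
    cv2.imwrite(f'pics/{f}.png',im[:,:,::-1]); np.savez(f'pics/{f}.npz',im=im,d=d,p=s['position'],R=s['tool_rot'])
    return im,d
def world(n,f):
    z=np.load(f'pics/{f}.npz'); d=z['d']; m=env.camera_model(n); K=np.array(m['camera_matrix'])
    v,u=np.mgrid[:480,:640]; P=np.stack([(u-K[0,2])/K[0,0]*d,(v-K[1,2])/K[1,1]*d,d],-1)
    if 'R' in m: W=(P-np.array(m['t']))@np.array(m['R'])
    else:
        T=np.array(m['tool_from_camera']); W=(P@T[:3,:3].T+T[:3,3])@z['R'].T+z['p']
    return W,d,z['im']
E
python3 - <<'E'
from h import *
s=env.observe();print(s['time_s'],s['position'],s['tool_rot'],s['grip_width'],s['ft_force'],env.grasp_offset)
shot('top','top0');shot('side','side0')
E
```

```text
0.0 [ 0.16922592 -0.52298242  0.20381526] [[-9.51475704e-01 -1.00664965e-04  3.07723860e-01]
 [-3.07723683e-01  1.43323178e-03 -9.51474688e-01]
 [-3.45259449e-04 -9.99998968e-01 -1.39466221e-03]] 0.08567951204327737 [-0.94637316 -0.01048523 -0.26505449] 0.0187
```

View pics/top0.png

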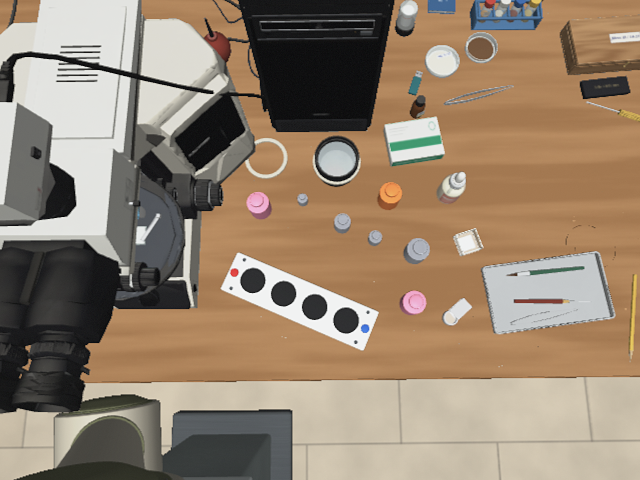

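View pics/side0.png

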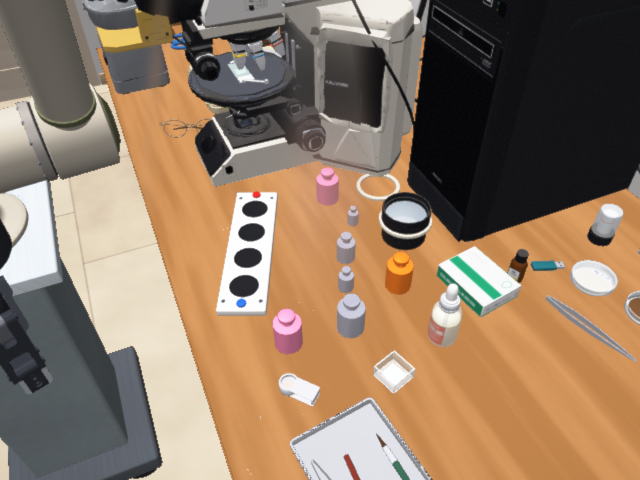

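The top view shows these candidates for weight_500: grey (417,250), orange (390,194) and pink (258,203) and (414,302). I choose the grey one. The other grey weights are at (342,222) for the 200, (375,237) for the 100 and (303,199) for the 50. The red button is at (234,272) and the blue one at (365,328). The lens is at (337,160).

Run:
```python
from h import *
W,d,im=world('top','top0')
cv2.imwrite('pics/crop0.png',cv2.resize(im[130:360,210:480,::-1],None,fx=2.9,fy=2.6,interpolation=cv2.INTER_CUBIC))
hsv=cv2.cvtColor(im,cv2.COLOR_RGB2HSV)
for n,(u,v),h,r in [('500',(417,250),.064,.02),('200',(342,222),.052,.015),('100',(375,237),.043,.012),('50',(303,199),.036,.0095),('pinkL',(258,203),.064,.02),('pinkR',(414,302),.064,.02),('orange',(390,194),.064,.02),('lens',(337,160),.063,.044)]:
    w=W[v-28:v+28,u-28:u+28].reshape(-1,3); dd=d[v-28:v+28,u-28:u+28].ravel()
    c=W[v,u]
    k=(dd>0)&(w[:,2]>h*.45)&(np.hypot(*(w[:,:2]-c[:2]).T)<r*1.8)
    q=w[k]; top=q[q[:,2]>h-.006]
    bb=[q[:,:2].min(0).round(4),q[:,:2].max(0).round(4)]
    print(n,k.sum(),'knob',np.round((top.min(0)+top.max(0))/2,4) if len(top) else None,'mid',np.mean(bb,0).round(4),'ext',bb[1]-bb[0],'zmax',q[:,2].max().round(4))
print('desk',W[270,420],W[230,270])
# pads
g=cv2.cvtColor(im,cv2.COLOR_RGB2GRAY)
m=np.zeros_like(g);m[250:352,218:382]=(g[250:352,218:382]<60)
n,l,st,ce=cv2.connectedComponentsWithStats(m)
M=env.camera_model('top');K=np.array(M['camera_matrix']);R=np.array(M['R']);t=np.array(M['t'])
C=-R.T@t
def ray(u,v,z):
    r=R.T@np.linalg.inv(K)@np.array([u,v,1]); return C+r*(z-C[2])/r[2]
for i in range(1,n):
    if st[i,4]>200: print('pad',ce[i].round(1),st[i,4],ray(*ce[i],.014).round(4),W[int(ce[i][1]),int(ce[i][0])].round(4))
for nm,lo,hi in [('red',(0,120,80),(8,255,255)),('blue',(100,120,80),(125,255,255))]:
    m=np.zeros_like(g);m[250:352,218:382]=cv2.inRange(hsv,lo,hi)[250:352,218:382]
    v,u=np.nonzero(m);print(nm,u.mean(),v.mean(),ray(u.mean(),v.mean(),.019).round(4))
```

```text
500 436 knob [ 0.5323 -0.4531  0.062 ] mid [ 0.5316 -0.4526] ext [0.0387 0.0385] zmax 0.0658
200 229 knob [ 0.5862 -0.3222  0.0504] mid [ 0.5855 -0.3226] ext [0.0298 0.027 ] zmax 0.0535
100 143 knob [ 0.5586 -0.3809  0.0414] mid [ 0.5583 -0.3812] ext [0.023  0.0234] zmax 0.0444
50 85 knob [ 0.6331 -0.2504  0.0342] mid [ 0.6333 -0.2506] ext [0.0188 0.0169] zmax 0.038
pinkL 426 knob [ 0.6194 -0.1726  0.062 ] mid [ 0.6191 -0.1724] ext [0.039  0.0393] zmax 0.0659
pinkR 448 knob [ 0.4407 -0.442   0.0631] mid [ 0.4404 -0.442 ] ext [0.0389 0.0391] zmax 0.0671
orange 425 knob [ 0.6341 -0.4093  0.0626] mid [ 0.6342 -0.4088] ext [0.0411 0.0383] zmax 0.0667
lens 1851 knob [ 0.6979 -0.3142  0.0613] mid [ 0.6961 -0.3136] ext [0.0838 0.0858] zmax 0.0657
desk [ 0.50073118 -0.46315358 -0.00186698] [ 0.5787346  -0.18907923 -0.00136202]
pad [252.5 280.3] 453 [ 0.4837 -0.1609  0.014 ] [ 0.4841 -0.1601  0.0145]
pad [283.2 293.4] 463 [ 0.4597 -0.2157  0.014 ] [ 0.4606 -0.2152  0.012 ]
pad [314.2 306.6] 470 [ 0.4357 -0.2706  0.014 ] [ 0.4369 -0.2702  0.0134]
pad [345.6 320.1] 480 [ 0.4117 -0.3255  0.014 ] [ 0.4119 -0.3244  0.0141]
red 234.0 272.0869565217391 [ 0.4981 -0.1285  0.019 ]
blue 364.7755102040816 328.265306122449 [ 0.3971 -0.3583  0.019 ]
```

View pics/crop0.png

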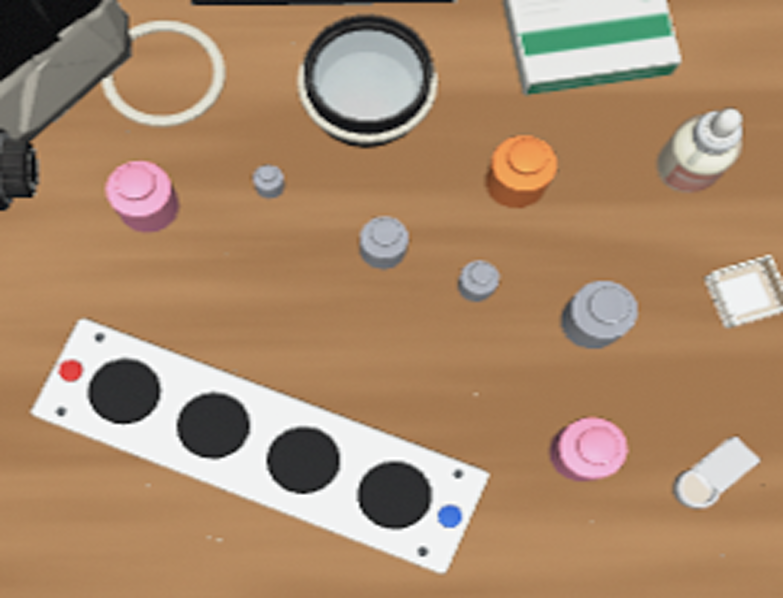

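The grey choice is confirmed, and sizes and heights match. Red is next to the pad at (0.484,-0.161). The microscope is close to that end, so I'll check the clearances there.

Run:
```python
from h import *
W1,d1,_=world('top','top0');W2,d2,_=world('side','side0')
P=np.vstack([W1[d1>0],W2[d2>0]])
for lo,hi in [(.02,.09),(.09,.2),(.2,.35),(.35,.6)]:
  print('z',lo,hi)
  for x in np.arange(.2,.8,.05):
    k=(P[:,0]>=x)&(P[:,0]<x+.05)&(P[:,2]>lo)&(P[:,2]<hi)&(P[:,1]>-.30)&(P[:,1]<.2)
    q=P[k]; h,e=np.histogram(q[:,1],np.arange(-.3,.21,.025))
    print(round(x,2),[round(float(a),3) for a,c in zip(e,h) if c>3])
# pads by side cam
M=env.camera_model('side');K=np.array(M['camera_matrix']);R=np.array(M['R']);t=np.array(M['t']);C=-R.T@t
def ray(u,v,z):
    r=R.T@np.linalg.inv(K)@np.array([u,v,1]); return C+r*(z-C[2])/r[2]
im=np.load('pics/side0.npz')['im'];g=im.max(2);m=np.zeros_like(g);m[190:310,220:278]=g[190:310,220:278]<60
n,l,st,ce=cv2.connectedComponentsWithStats(m)
for i in range(1,n):
    if st[i,4]>100: print(ce[i].round(1),st[i],ray(*ce[i],.014).round(4))
for nm,c in [('500',(351,316)),('200',(346,248)),('100',(346,279)),('50',(353,216))]:
    w=W2[c[1]-28:c[1]+24,c[0]-24:c[0]+24].reshape(-1,3)
    h={'500':.064,'200':.052,'100':.043,'50':.036}[nm]
    cc={'500':(.5319,-.4528),'200':(.5858,-.3224),'100':(.5584,-.381),'50':(.6332,-.2505)}[nm]
    q=w[(abs(w[:,2]-h)<.004)&(np.hypot(*(w[:,:2]-cc).T)<.03)];print(nm,len(q),((q.min(0)+q.max(0))/2).round(4))
```

```text
z 0.02 0.09
0.2 [-0.05, -0.025]
0.25 [-0.05, -0.025]
0.3 []
0.35 [0.15]
0.4 [-0.075, -0.05, -0.025, 0.0, 0.025, 0.05, 0.125, 0.15]
0.45 [-0.15, -0.075, -0.05, -0.025, 0.0, 0.025, 0.05, 0.1, 0.125, 0.175]
0.5 [-0.15, -0.075, -0.05, -0.025, 0.0, 0.025, 0.05, 0.15, 0.175]
0.55 [-0.2, -0.175, -0.125, -0.1, -0.075, -0.05, -0.025, 0.0, 0.025]
0.6 [-0.275, -0.25, -0.2, -0.175, -0.125, -0.1, -0.075]
0.65 [-0.3, -0.275, -0.15, -0.125, -0.1, -0.075]
0.7 [-0.3, -0.275, -0.175, -0.15]
0.75 [-0.3, -0.275, -0.25, -0.225, -0.2, -0.175, -0.15, -0.125]
0.8 [-0.2, -0.125, -0.1]
z 0.09 0.2
0.2 [-0.075, -0.05, 0.025, 0.05, 0.075]
0.25 [-0.05, -0.025, 0.0, 0.025, 0.05, 0.075]
0.3 [-0.025, 0.0, 0.025]
0.35 []
0.4 [-0.05, -0.025, 0.0, 0.025]
0.45 [-0.1, -0.075, -0.05, -0.025, 0.0, 0.025, 0.05]
0.5 [-0.1, -0.075, -0.05, -0.025, 0.0, 0.025, 0.05, 0.075]
0.55 [-0.1, -0.075, -0.05, -0.025, 0.0, 0.025, 0.05]
0.6 [-0.125, -0.1, -0.075, -0.05, -0.025, 0.0, 0.025, 0.05]
0.65 [-0.15, -0.125, -0.1, -0.075, -0.05]
0.7 [-0.2, -0.175, -0.15]
0.75 [-0.3, -0.275, -0.25, -0.225, -0.2, -0.175, -0.15, -0.125]
0.8 [-0.125, -
[... 860 characters left out ...]
 0.025]
0.35 [-0.075, -0.05, -0.025, 0.0, 0.025]
0.4 [-0.075, -0.05, -0.025, 0.0, 0.025]
0.45 [-0.075, -0.05, -0.025, 0.0, 0.025, 0.05]
0.5 [-0.075, -0.05, -0.025, 0.0, 0.025, 0.05]
0.55 [-0.075, -0.05, -0.025, 0.0]
0.6 [0.0]
0.65 [-0.1, -0.075, -0.05, -0.025, 0.0]
0.7 []
0.75 [-0.3, -0.275, -0.25, -0.225, -0.2]
0.8 []
[254.3 208.5] [243 202  24  14 269] [ 0.4835 -0.1616  0.014 ]
[251.1 231.8] [239 224  25  16 313] [ 0.4595 -0.2164  0.014 ]
[247.5 257.4] [235 249  26  18 372] [ 0.4354 -0.2716  0.014 ]
[243.5 285.5] [230 276  28  20 440] [ 0.4113 -0.3265  0.014 ]
500 190 [ 0.531  -0.4541  0.0635]
200 78 [ 0.5845 -0.3242  0.0512]
100 63 [ 0.5571 -0.382   0.0425]
50 30 [ 0.6313 -0.2522  0.0353]
```

Both cameras agree to within 2 mm. The microscope stays at y > -0.10 beside pad_a, which is tight but clear. I'll go over the 500 and turn the jaws across the row (tool z at -23.6°).

```bash
python3 -m pendant '[[[1,0.19,0],0.81,0.75],[[1,0.19,0],0.81,0.75],[[1,0.19,0],0.81,0.75],[[1,0.19,0],0.81,0.75],[[1,0.19,0],0.81,0.75],[[1,0.19,0],0.81,0.75],[[1,0.19,0],0.81,0.75],[[1,0.19,0],0.81,0.75],[[1,0.19,0],0.81,0.75],[[1,0.19,-0.3],0.81,0.75],[[1,0.19,-0.5],0.81,0.75],[[0,0,0],0,0.75]]' 30
cat >> h.py <<'E'
def st(tx=None,ty=None,tz=None,yaw=None):
    s=env.observe();p=s['position'];z=s['tool_rot'][:,2];a=np.degrees(np.arctan2(z[1],z[0]))
    print('t',round(s['time_s'],2),'p',np.round(p,4),'yaw',round(a,2),'w',round(s['grip_width'],4),'q',np.round(s['q'],1),'F',np.round(s['ft_force'],1),'ydown',np.round(s['tool_rot'][:,1],4))
    for n,t,c in zip('xyz',(tx,ty,tz),p):
        if t is not None: print(' need',n,round(1000*(t-c),1),'mm =',round((t-c)/.03,3))
    if yaw is not None: print(' turn',round((yaw-a)/5,3))
E
python3 -c "
from h import *
st(.5315,-.4534,.011,-23.6); shot('wrist','w0')"
```

```text
time_s: 1.1
position: [0.5029, -0.4576, 0.1762]
tool_rot: [[-0.455, -0.002, 0.89], [-0.89, 0.005, -0.455], [-0.003, -1.0, -0.004]]
ft_force: [0.2, -0.7, -0.5]
grip_width: 0.0644
t 1.1 p [ 0.5029 -0.4576  0.1762] yaw -27.07 w 0.0644 q [-52.3  36.5  53.1   0.1  90.6 -25.2] F [ 0.2 -0.7 -0.5] ydown [-0.0022  0.005  -1.    ]
 need x 28.6 mm = 0.952
 need y 4.2 mm = 0.141
 need z -165.2 mm = -5.507
 turn 0.694
```

View pics/w0.png

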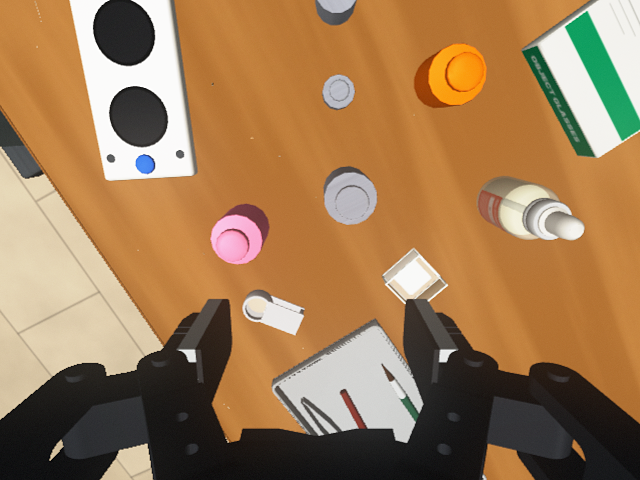

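The wrist view shows the grey 500 at (350,195), clear of the pink at (240,235) and the orange at (455,75). The pads are at top left. I'll measure from this camera as well.

```bash
cat >> h.py <<'E'
def wknob(f,cx,cy,h,r,cam='wrist'):
    W,d,im=world(cam,f); w=W[d>0]
    q=w[(np.hypot(w[:,0]-cx,w[:,1]-cy)<r*1.5)&(w[:,2]>h-.005)&(w[:,2]<h+.006)]
    print(f,'knob',len(q),((q.min(0)+q.max(0))/2).round(4) if len(q) else None)
E
python3 -c "
from h import *
st()
wknob('w0',.5315,-.4534,.064,.02);wknob('w0',.5578,-.3815,.043,.012)
W,d,im=world('wrist','w0')
for (u,v) in [(124,32),(138,117)]: print(W[v,u].round(4))"
```

```text
t 1.15 p [ 0.5009 -0.4588  0.1776] yaw -27.31 w 0.0642 q [-52.5  36.4  53.2   0.   90.7 -25.1] F [-0.4  0.8  0.1] ydown [-0.0026  0.0037 -1.    ]
w0 knob 877 [ 0.5334 -0.4532  0.0627]
w0 knob 332 [ 0.5599 -0.3812  0.0425]
[ 0.4379 -0.2711  0.0145]
[ 0.4135 -0.3262  0.0148]
```

```bash
python3 -m pendant '[[[0.95,0.14,-1],0.69,0.75],[[0,0,-1],0,0.75],[[0,0,-0.8],0,0.75],[[0,0,0],0,0.75]]' 30; python3 -c "
from h import *
st(.5315,-.4534,.011,-23.6)"
```

```text
time_s: 1.48
position: [0.5255, -0.4548, 0.0911]
tool_rot: [[-0.409, -0.006, 0.912], [-0.912, 0.007, -0.409], [-0.004, -1.0, -0.009]]
ft_force: [-0.3, 1.1, -0.8]
grip_width: 0.0642
t 1.48 p [ 0.5255 -0.4548  0.0911] yaw -24.15 w 0.0642 q [-50.6  41.7  57.2  -0.   81.7 -26.5] F [-0.3  1.1 -0.8] ydown [-0.0064  0.0073 -1.    ]
 need x 6.0 mm = 0.2
 need y 1.4 mm = 0.048
 need z -80.1 mm = -2.669
 turn 0.11
```

```bash
python3 -m pendant '[[[0.2,0.05,0],0.11,0.75],[[0,0,0],0,0.75],[[0,0,0],0,0.75]]' 30; python3 -c "
from h import *
st(.532,-.4533,.013,-23.6);shot('wrist','w1');st();wknob('w1',.532,-.4533,.064,.02)"
```

```text
time_s: 1.73
position: [0.5344, -0.4558, 0.099]
tool_rot: [[-0.399, 0.003, 0.917], [-0.917, -0.003, -0.399], [0.002, -1.0, 0.004]]
ft_force: [1.0, -0.4, 0.4]
grip_width: 0.0641
t 1.73 p [ 0.5344 -0.4558  0.099 ] yaw -23.54 w 0.0641 q [-50.1  41.6  55.9  -0.   82.2 -26.6] F [ 1.  -0.4  0.4] ydown [ 0.0027 -0.0032 -1.    ]
 need x -2.4 mm = -0.079
 need y 2.5 mm = 0.083
 need z -86.0 mm = -2.868
 turn -0.012
t 1.78 p [ 0.5342 -0.4557  0.0987] yaw -23.54 w 0.0639 q [-50.1  41.7  55.9  -0.   82.2 -26.6] F [ 0.   0.9 -0.1] ydown [ 0.0023 -0.0028 -1.    ]
w1 knob 1506 [ 0.5335 -0.4532  0.0626]
```

View pics/w1.png

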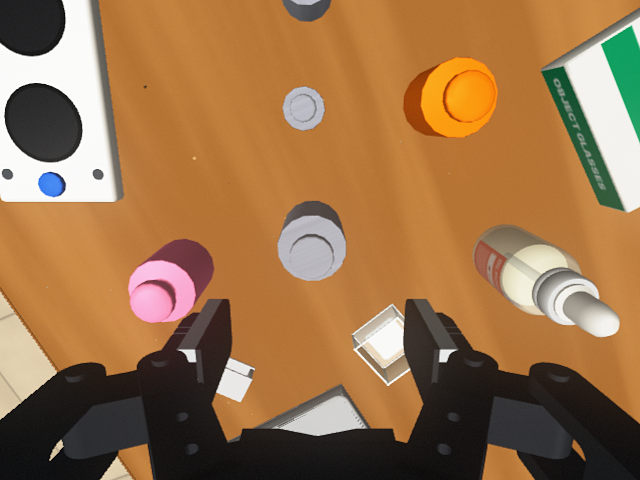

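```bash
python3 -m pendant '[[[-0.08,0.08,-0.9],0,0.75],[[0,0,-0.9],0,0.75],[[0,0,-0.7],0,0.75],[[0,0,-0.4],0,0.75],[[0,0,0],0,0.75],[[0,0,0],0,0.75],[[0,0,0],0,0.75]]' 30; python3 -c "
from h import *
st(.532,-.4533,.012,-23.6)"
```

```text
time_s: 2.37
position: [0.5321, -0.4534, 0.0115]
tool_rot: [[-0.399, 0.002, 0.917], [-0.917, -0.003, -0.399], [0.002, -1.0, 0.003]]
ft_force: [0.4, 0.1, 0.5]
grip_width: 0.0639
t 2.37 p [ 0.5321 -0.4534  0.0115] yaw -23.53 w 0.0639 q [-50.1  46.1  62.1  -0.   71.7 -26.6] F [0.4 0.1 0.5] ydown [ 0.0022 -0.0026 -1.    ]
 need x -0.1 mm = -0.002
 need y 0.1 mm = 0.004
 need z 0.5 mm = 0.016
 turn -0.014
```

Exactly on target. Now I'll close the jaws.

```bash
python3 -m pendant '[[[0,0,0],0,0.4],[[0,0,0],0,0.35],[[0,0,0],0,0.3],[[0,0,0],0,0.3],[[0,0,0],0,0.3],[[0,0,0],0,0.3],[[0,0,0],0,0.3],[[0,0,0],0,0.3]]' 45; python3 -c "
from h import *
st();shot('side','s1')
import cv2
im=cv2.imread('pics/s1.png');cv2.imwrite('pics/s1c.png',cv2.resize(im[150:390,200:520],None,fx=2.5,fy=2.5))"
```

```text
time_s: 3.03
position: [0.532, -0.4532, 0.0112]
tool_rot: [[-0.399, 0.002, 0.917], [-0.917, -0.002, -0.399], [0.001, -1.0, 0.003]]
ft_force: [0.0, 0.2, 6.3]
grip_width: 0.0374
t 3.03 p [ 0.532  -0.4532  0.0112] yaw -23.52 w 0.0374 q [-50.1  46.1  62.1   0.   71.7 -26.6] F [0.  0.2 6.3] ydown [ 0.0021 -0.0023 -1.    ]
```

View pics/s1c.png

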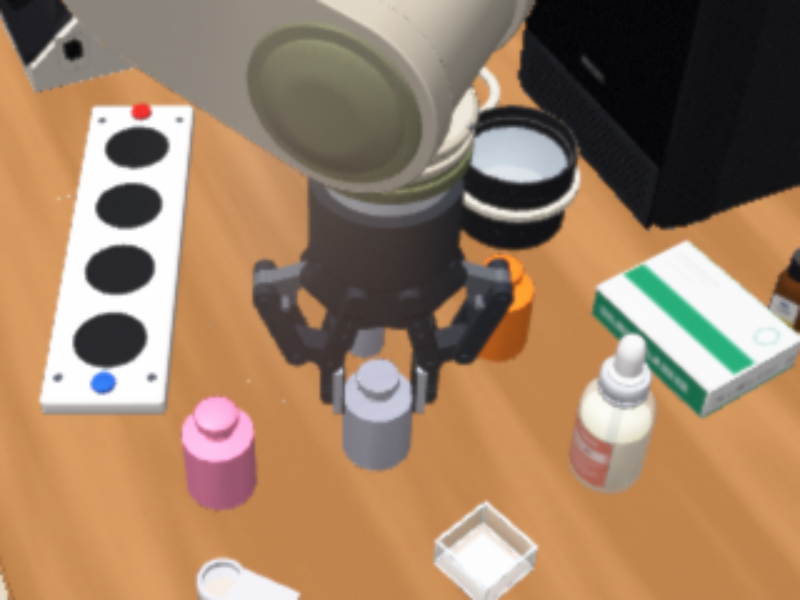

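```bash
python3 -m pendant '[[[0,0,0.3],0,0.3],[[0,0,0.6],0,0.3],[[0,0,0.8],0,0.3],[[0,0,0.8],0,0.3],[[0,0,0.8],0,0.3],[[0,0,0],0,0.3],[[0,0,0],0,0.3],[[0,0,0],0,0.3]]' 60; python3 -c "
from h import *
st(.484,-.161,.03);shot('side','s2')
import cv2
im=cv2.imread('pics/s2.png');cv2.imwrite('pics/s2c.png',cv2.resize(im[150:390,200:520],None,fx=2.5,fy=2.5))"
```

```text
time_s: 3.75
position: [0.5306, -0.4517, 0.1062]
tool_rot: [[-0.399, -0.003, 0.917], [-0.917, 0.003, -0.399], [-0.002, -1.0, -0.004]]
ft_force: [0.4, 0.1, -7.0]
grip_width: 0.0365
t 3.75 p [ 0.5306 -0.4517  0.1062] yaw -23.53 w 0.0365 q [-50.1  41.   56.   -0.   83.2 -26.6] F [ 0.4  0.1 -7. ] ydown [-0.0026  0.003  -1.    ]
 need x -46.6 mm = -1.553
 need y 290.7 mm = 9.688
 need z -76.2 mm = -2.539
```

View pics/s2c.png

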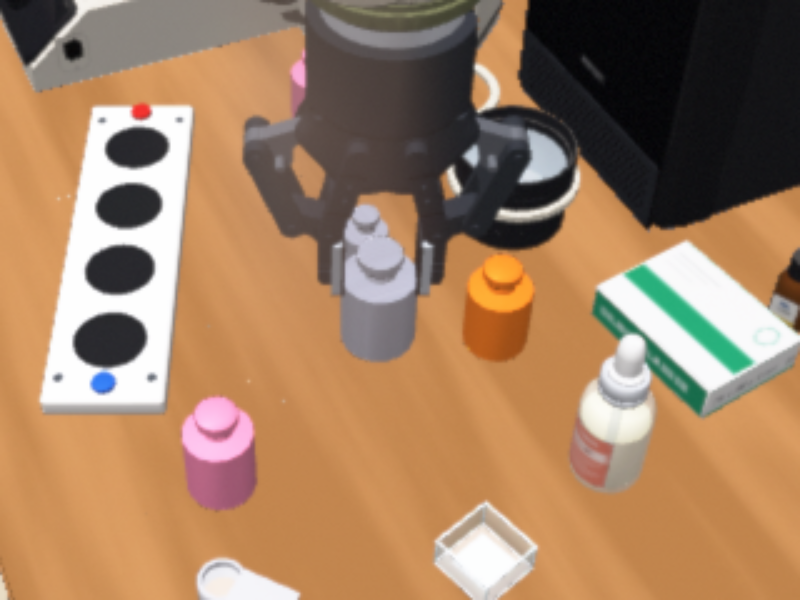

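The lift is good: the weight is upright at (375,310) in the crop. I'll carry it gently towards the red end, stopping short to look.

```bash
python3 -m pendant '[[[-0.05,0.3,0],0,0.3],[[-0.1,0.6,0],0,0.3],[[-0.13,0.8,0],0,0.3],[[-0.13,0.8,0],0,0.3],[[-0.13,0.8,0],0,0.3],[[-0.13,0.8,0],0,0.3],[[-0.13,0.8,0],0,0.3],[[-0.13,0.8,0],0,0.3],[[-0.13,0.8,0],0,0.3],[[-0.1,0.6,0],0,0.3],[[-0.05,0.3,0],0,0.3],[[0,0,0],0,0.3]]' 60; python3 -c "
from h import *
st(.484,-.161,.026,-23.6);shot('top','t3');shot('side','s3')"
```

```text
time_s: 4.8
position: [0.4944, -0.2286, 0.1075]
tool_rot: [[-0.398, -0.002, 0.918], [-0.918, 0.002, -0.398], [-0.001, -1.0, -0.003]]
ft_force: [-0.4, -0.5, -5.4]
grip_width: 0.0366
t 4.8 p [ 0.4944 -0.2286  0.1075] yaw -23.43 w 0.0366 q [-37.3  26.5  83.9   0.   69.8 -13.9] F [-0.4 -0.5 -5.4] ydown [-0.0021  0.0018 -1.    ]
 need x -10.4 mm = -0.346
 need y 67.6 mm = 2.255
 need z -81.5 mm = -2.718
 turn -0.033
```

View pics/t3.png

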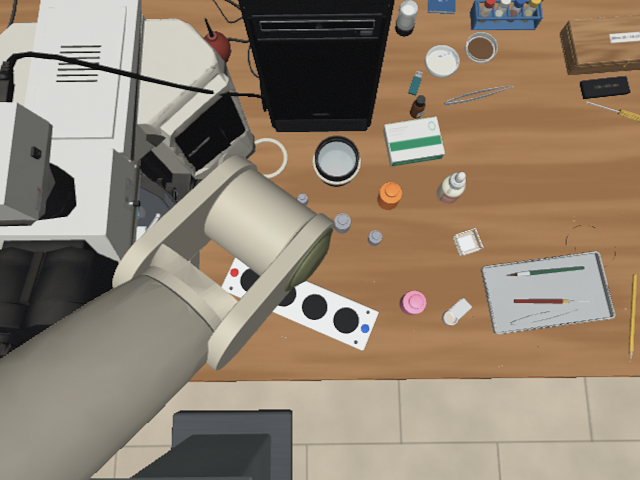

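View pics/s3.png

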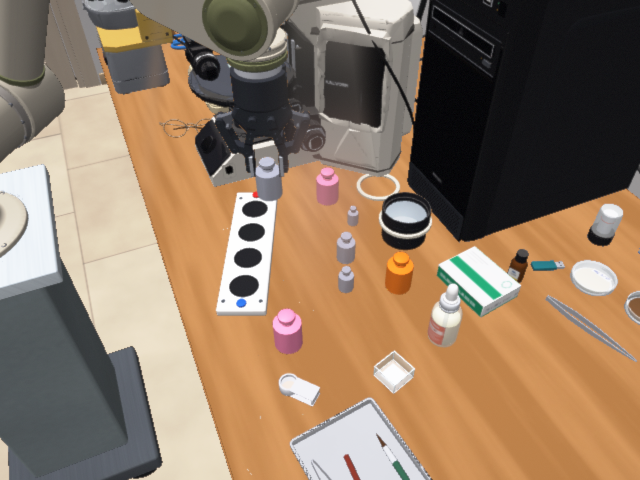

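Run:
```python
from h import *
W0,d0,_=world('top','top0');S0,e0,_=world('side','side0')
W3,d3,_=world('top','t3');S3,e3,_=world('side','s3')
env0=np.vstack([W0[d0>0],S0[e0>0]]); env0=env0[(env0[:,2]>.03)&(env0[:,0]>.3)&(env0[:,1]>-.14)]
arm=np.vstack([W3[(d3>0)&(d0-d3>.02)],S3[(e3>0)&(e0-e3>.02)]])
arm=arm[(arm[:,0]>.05)&(arm[:,2]>.05)]
from scipy.spatial import cKDTree
T=cKDTree(env0)
def rep(A,n):
    dd,i=T.query(A);k=np.argsort(dd)[:4000:400];print(n);
    for j in k: print(dd[j].round(3),A[j].round(3),env0[i[j]].round(3))
rep(arm,'now')
a=np.radians(7.0);R=np.array([[np.cos(a),-np.sin(a),0],[np.sin(a),np.cos(a),0],[0,0,1]])
B=arm@R.T; p=R@np.array([.4944,-.2286,.1075]);print(p)
B[:,:2]+=(np.array([.484,-.161])-p[:2])
rep(B,'pred')
for lo in np.arange(.1,.8,.05):
    b=B[(B[:,2]>lo)&(B[:,2]<lo+.05)&(B[:,0]>.3)];m=env0[(env0[:,2]>lo)&(env0[:,2]<lo+.05)&(env0[:,0]>.3)&(env0[:,0]<.65)]
    print(lo.round(2),'arm ymax',b[:,1].max().round(3) if len(b) else None,'scope ymin',m[:,1].min().round(3) if len(m) else None)
```

```text
now
0.078 [ 0.428 -0.105  0.443] [ 0.414 -0.051  0.388]
0.103 [ 0.451 -0.126  0.466] [ 0.497 -0.034  0.454]
0.108 [ 0.445 -0.128  0.465] [ 0.497 -0.034  0.454]
0.112 [ 0.474 -0.16   0.401] [ 0.493 -0.057  0.363]
0.115 [ 0.441 -0.134  0.464] [ 0.419 -0.052  0.386]
0.118 [ 0.478 -0.15   0.459] [ 0.497 -0.034  0.454]
0.121 [ 0.455 -0.147  0.457] [ 0.497 -0.034  0.454]
0.123 [ 0.464 -0.153  0.447] [ 0.497 -0.034  0.448]
0.126 [ 0.493 -0.16   0.453] [ 0.5   -0.035  0.448]
0.128 [ 0.429 -0.144  0.475] [ 0.414 -0.051  0.388]
[ 0.51857415 -0.16664385  0.1075    ]
pred
0.031 [ 0.444 -0.088  0.371] [ 0.444 -0.057  0.365]
0.053 [ 0.456 -0.096  0.406] [ 0.447 -0.052  0.377]
0.062 [ 0.455 -0.079  0.462] [ 0.497 -0.034  0.454]
0.065 [ 0.463 -0.09   0.458] [ 0.497 -0.034  0.454]
0.068 [ 0.493 -0.102  0.448] [ 0.5   -0.035  0.448]
0.07 [ 0.439 -0.073  0.466] [ 0.497 -0.034  0.454]
0.072 [ 0.495 -0.107  0.444] [ 0.5   -0.035  0.448]
0.074 [ 0.429 -0.06   0.466] [ 0.497 -0.034  0.454]
0.075 [ 0.416 -0.069  0.465] [ 0.408 -0.043  0.395]
0.076 [ 0.426 -0.084  0.457] [ 0.408 -0.043  0.395]
0.1 arm ymax -0.149 scope ymin -0.121
0.15 arm ymax -0.14 scope ymin -0.088
0.2 arm ymax -0.134 scope ymin -0.089
0.25 arm ymax -0.157 scope ymin -0.101
0.3 arm ymax -0.147 scope ymin -0.077
0.35 arm ymax -0.087 scope ymin -0.065
0.4 arm ymax -0.046 scope ymin -0.049
0.45 arm ymax -0.041 scope ymin -0.035
0.5 arm ymax -0.023 scope ymin None
0.55 arm ymax -0.033 scope ymin None
0.6 arm ymax None scope ymin None
0.65 arm ymax None scope ymin None
0.7 arm ymax None scope ymin None
0.75 arm ymax None scope ymin None
```

```bash
python3 -m pendant '[[[-0.05,0.4,0],0,0.3],[[-0.1,0.5,0],0,0.3],[[-0.1,0.5,0],0,0.3],[[-0.07,0.45,0],0,0.3],[[0,0.3,0],0,0.3],[[0,0,0],0,0.3],[[0,0,0],0,0.3]]' 60
python3 - <<'E'
from h import *
st(.484,-.161,.026,-23.6);shot('top','t4');shot('side','s4')
W0,d0,_=world('top','top0');S0,e0,_=world('side','side0')
W3,d3,_=world('top','t4');S3,e3,_=world('side','s4')
env0=np.vstack([W0[d0>0],S0[e0>0]]); env0=env0[(env0[:,2]>.03)&(env0[:,0]>.3)&(env0[:,1]>-.14)&(env0[:,0]<.7)]
from scipy.spatial import cKDTree
A1=W3[(d3>0)&(d0-d3>.02)];A2=S3[(e3>0)&(e0-e3>.02)]
arm=np.vstack([A1,A2]);arm=arm[(arm[:,0]>.05)&(arm[:,2]>.05)]
T=cKDTree(env0)
for dz in (0,.03,.06,.085):
    A=arm-[0,0,dz];dd,i=T.query(A);print('lower',dz)
    for j in np.argsort(dd)[:1500:400]: print(dd[j].round(3),A[j].round(3),env0[i[j]].round(3))
    # under-hull test: arm points' plan footprint vs scope (scope columns overlapped by arm columns)
    t2=cKDTree(A[:,:2]); q,ii=t2.query(env0[:,:2]); k=q<.01
    if k.any(): print(' overlap in plan: scope zmax there',env0[k][:,2].max().round(3), env0[k][np.argmax(env0[k][:,2])].round(3),'n',k.sum())
E
```

```text
time_s: 5.48
position: [0.4857, -0.1656, 0.1087]
tool_rot: [[-0.398, 0.001, 0.917], [-0.917, -0.001, -0.398], [0.0, -1.0, 0.001]]
ft_force: [0.2, -0.5, -6.3]
grip_width: 0.0365
t 5.48 p [ 0.4857 -0.1656  0.1087] yaw -23.46 w 0.0365 q [-32.1  23.6  88.9  -0.   67.5  -8.6] F [ 0.2 -0.5 -6.3] ydown [ 6.e-04 -6.e-04 -1.e+00]
 need x -1.7 mm = -0.058
 need y 4.6 mm = 0.154
 need z -82.7 mm = -2.756
 turn -0.029
lower 0
0.032 [ 0.442 -0.087  0.378] [ 0.443 -0.057  0.37 ]
0.053 [ 0.465 -0.103  0.39 ] [ 0.458 -0.053  0.372]
0.062 [ 0.415 -0.052  0.457] [ 0.41  -0.031  0.398]
0.066 [ 0.462 -0.101  0.42 ] [ 0.447 -0.052  0.377]
 overlap in plan: scope zmax there 0.395 [ 0.408 -0.043  0.395] n 2867
lower 0.03
0.023 [ 0.442 -0.087  0.348] [ 0.441 -0.066  0.342]
0.04 [ 0.414 -0.059  0.431] [ 0.408 -0.043  0.395]
0.047 [ 0.417 -0.066  0.436] [ 0.408 -0.043  0.395]
0.053 [ 0.428 -0.063  0.44 ] [ 0.422 -0.041  0.392]
 overlap in plan: scope zmax there 0.395 [ 0.408 -0.043  0.395] n 2867
lower 0.06
0.005 [ 0.41  -0.051  0.393] [ 0.409 -0.05   0.388]
0.028 [ 0.446 -0.09   0.324] [ 0.449 -0.065  0.336]
0.033 [ 0.456 -0.097  0.335] [ 0.449 -0.065  0.336]
0.036 [ 0.462 -0.1    0.336] [ 0.46  -0.064  0.338]
 overlap in plan: scope zmax there 0.395 [ 0.408 -0.043  0.395] n 2867
lower 0.085
0.0 [ 0.416 -0.057  0.377] [ 0.416 -0.057  0.376]
0.016 [ 0.435 -0.068  0.386] [ 0.432 -0.053  0.38 ]
0.023 [ 0.43  -0.077  0.385] [ 0.427 -0.055  0.38 ]
0.028 [ 0.434 -0.085  0.373] [ 0.43  -0.058  0.367]
 overlap in plan: scope zmax there 0.395 [ 0.408 -0.043  0.395] n 2867
```

View pics/s4.png

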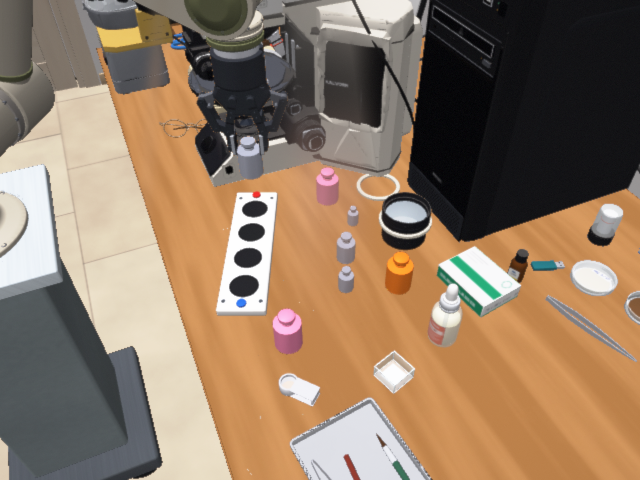

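View pics/t4.png

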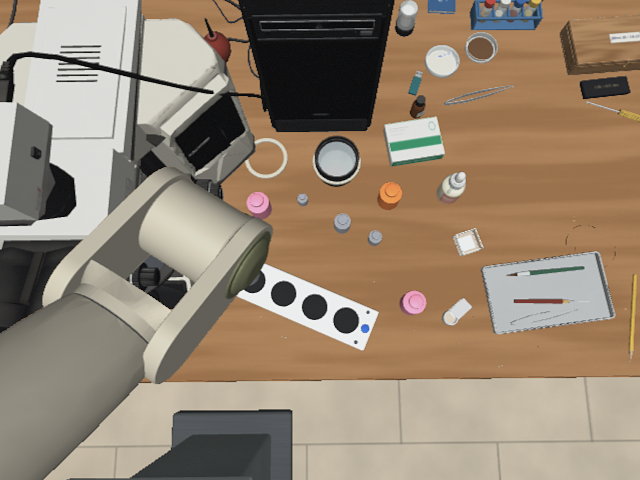

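Going straight down here would bring the forearm's yoke close to the microscope head. I'll work that out properly before descending.

Run:
```python
from h import *
# samples p,q2,q3,q1
S=[((.1692,-.5230,.2038),(-84.414,21.807,74.336)),((.5009,-.4588,.1776),(-52.5,36.4,53.2)),((.5342,-.4557,.0987),(-50.1,41.7,55.9)),((.5321,-.4534,.0115),(-50.1,46.1,62.1)),((.5306,-.4517,.1062),(-50.1,41.,56.)),((.4944,-.2286,.1075),(-37.3,26.5,83.9)),((.4857,-.1656,.1087),(-32.1,23.6,88.9))]
A=[];b=[]
for p,q in S:
    r=np.hypot(p[0],p[1]); off=np.radians(q[0])-np.arctan2(p[1],p[0]); d=r*np.sin(-off); rr=r*np.cos(off)
    print('d',d.round(4),'rr',rr.round(4))
    a,s=np.radians(q[1]),np.radians(q[1]+q[2])
    A.append([np.sin(a),np.sin(s),1,0]);b.append(rr)
    A.append([np.cos(a),np.cos(s),0,1]);b.append(p[2])
x,res,_,_=np.linalg.lstsq(np.array(A),np.array(b),rcond=None);print(x,(np.array(A)@x-b).round(4))
# arm cloud in arm frame at t4: lateral & profile
W0,d0,_=world('top','top0');S0,e0,_=world('side','side0')
out=[]
for f,cam,D0,p,q in [('t4','top',d0,*S[6]),('s4','side',e0,*S[6]),('t3','top',d0,*S[5]),('s3','side',e0,*S[5]),('s2','side',e0,*S[4]),('s1','side',e0,*S[3])]:
    W,d,_=world(cam,f); w=W[(d>0)&(D0-d>.02)]; w=w[w[:,2]>.05]
    c,s=np.cos(np.radians(q[0])),np.sin(np.radians(q[0]))
    rad=w[:,0]*c+w[:,1]*s; lat=-w[:,0]*s+w[:,1]*c; 
    pr=p[0]*c+p[1]*s; pl=-p[0]*s+p[1]*c
    u=rad-pr; v=lat-pl; h=w[:,2]-p[2]
    ph=np.radians(q[1]+q[2]-90)
    out.append(np.stack([u,v,h,np.full_like(u,ph)],1))
    k=(h>.15)&(h<.5)&(u>-.3)&(abs(v)<.15)
    print(f,'n',k.sum(),'lat range',np.percentile(v[k],[0,1,50,99,100]).round(3),'u max',u[k].max().round(3))
    kk=k&(u>-.03)&(u<.03);print('  h near tool axis', np.percentile(h[kk],[1,50,99]).round(3))
    cap=k&(v<np.percentile(v[k],2)); print('  cap',np.percentile(u[cap],[2,98]).round(3),np.percentile(h[cap],[2,98]).round(3),v[cap].mean().round(3))
np.savez('arm.npz',*out)
```

```text
d 0.1175 rr 0.537
d 0.1181 rr 0.6689
d 0.1175 rr 0.6923
d 0.1174 rr 0.6891
d 0.1173 rr 0.6869
d 0.1178 rr 0.5318
d 0.1178 rr 0.4994
[ 0.55977983  0.35120112 -0.03369855 -0.27255715] [-0.0136  0.0058 -0.0192  0.0029 -0.0055  0.0002  0.0141 -0.0056 -0.0047
  0.0009  0.0134 -0.0015  0.0154 -0.0027]
t4 n 42226 lat range [-0.07  -0.067 -0.021  0.057  0.06 ] u max 0.045
  h near tool axis [0.28  0.323 0.343]
  cap [-0.029  0.027] [0.27  0.315] -0.067
s4 n 6209 lat range [-0.075 -0.072 -0.043  0.009  0.043] u max 0.046
  h near tool axis [0.157 0.226 0.292]
  cap [-0.019  0.019] [0.266 0.293] -0.073
t3 n 48683 lat range [-0.07  -0.065 -0.014  0.056  0.06 ] u max 0.046
  h near tool axis [0.287 0.324 0.341]
  cap [-0.034  0.034] [0.273 0.322] -0.065
s3 n 9653 lat range [-0.075 -0.073 -0.061  0.033  0.057] u max 0.047
  h near tool axis [0.159 0.25  0.311]
  cap [-0.015  0.019] [0.267 0.302] -0.073
s2 n 32576 lat range [-0.073 -0.071 -0.05   0.052  0.059] u max 0.047
  h near tool axis [0.161 0.304 0.333]
  cap [-0.017  0.019] [0.268 0.304] -0.071
s1 n 35408 lat range [-0.073 -0.071 -0.039  0.053  0.059] u max 0.045
  h near tool axis [0.161 0.314 0.339]
  cap [-0.019  0.018] [0.266 0.305] -0.071
```

Run:
```python
from h import *
S=[((.1692,-.5230,.2038),(-84.414,21.807,74.336)),((.5009,-.4588,.1776),(-52.5,36.4,53.2)),((.5342,-.4557,.0987),(-50.1,41.7,55.9)),((.5321,-.4534,.0115),(-50.1,46.1,62.1)),((.5306,-.4517,.1062),(-50.1,41.,56.)),((.4944,-.2286,.1075),(-37.3,26.5,83.9)),((.4857,-.1656,.1087),(-32.1,23.6,88.9))]
A=[];b=[]
for p,q in S:
    rr=np.sqrt(p[0]**2+p[1]**2-.1176**2)
    a,s=np.radians(q[1]),np.radians(q[1]+q[2])
    A.append([np.sin(a),np.cos(a),np.sin(s),np.cos(s),1,0]);b.append(rr)
    A.append([np.cos(a),-np.sin(a),np.cos(s),-np.sin(s),0,1]);b.append(p[2])
A=np.array(A);b=np.array(b)
x=np.linalg.lstsq(A,b,rcond=None)[0];print(x.round(3),(A@x-b).round(4))
from scipy.optimize import fsolve
def ik(X,Y,Z):
    rr=np.sqrt(X*X+Y*Y-.1176**2)
    def f(v):
        a,s=v;return [x[0]*np.sin(a)+x[1]*np.cos(a)+x[2]*np.sin(s)+x[3]*np.cos(s)+x[4]-rr, x[0]*np.cos(a)-x[1]*np.sin(a)+x[2]*np.cos(s)-x[3]*np.sin(s)+x[5]-Z]
    a,s=fsolve(f,np.radians([25,115]));return np.degrees(a),np.degrees(s),np.degrees(np.arctan2(Y,X)-np.arcsin(.1176/np.hypot(X,Y)))
z=np.load('arm.npz');C=np.vstack([z[k] for k in z.files])
H=.289
c,s=np.cos(C[:,3]),np.sin(C[:,3]); hh=C[:,2]-H
f=C[:,0]*c-hh*s; n=C[:,0]*s+hh*c   # forearm dir = (c,-s); normal=(s,c)
Q=np.stack([f,C[:,1],n],1)
k=(C[:,2]>.14)
for lo in np.arange(-.3,.06,.02):
    q=Q[k&(f>lo)&(f<lo+.02)]
    r=q[q[:,1]<-.03]
    print(lo.round(2),len(q),'lat',np.percentile(q[:,1],[.5,99.5]).round(3) if len(q) else '', 'right n',np.percentile(r[:,2],[.5,99.5]).round(3) if len(r)>20 else '')
W0,d0,_=world('top','top0');S0,e0,_=world('side','side0')
E=np.vstack([W0[d0>0],S0[e0>0]]); E=E[(E[:,2]>.03)&(E[:,0]>.3)&(E[:,1]>-.14)&(E[:,0]<.7)]
np.save('E.npy',E)
from scipy.spatial import cKDTree
G=Q[k&(f>-.35)]; G=np.vstack([G,G*[1,-1,1]]); G=G[(G[:,1]<.062)]
np.save('G.npy',G);np.save('x.npy',x)
T=cKDTree(E)
for X,Y,Z in [(.484,-.161,.108),(.484,-.161,.08),(.484,-.161,.065),(.484,-.161,.045),(.484,-.161,.026),(.46,-.216,.026)]:
    a,sg,q1=ik(X,Y,Z); ph=np.radians(sg-90);c,s=np.cos(ph),np.sin(ph)
    u=G[:,0]*c+G[:,2]*s; h=-G[:,0]*s+G[:,2]*c+H; v=G[:,1]
    cq,sq=np.cos(np.radians(q1)),np.sin(np.radians(q1))
    P=np.stack([X+u*cq-v*sq,Y+u*sq+v*cq,Z+h],1)
    dd,i=T.query(P);o=np.argsort(dd)
    print((X,Y,Z),'q',np.round([q1,a,sg-a],1),[ (dd[j].round(3),P[j].round(3).tolist(),E[i[j]].round(3).tolist()) for j in o[[0,50,400]]])
```

```text
[ 0.538 -0.003  0.349  0.101  0.004 -0.159] [-0.0007  0.0001  0.0005 -0.0002 -0.001  -0.0001 -0.0004  0.      0.001
  0.0002  0.0005  0.0001  0.     -0.0003]
-0.3 59 lat [-0.052 -0.039] right n [0.031 0.057]
-0.28 905 lat [-0.053 -0.014] right n [0.028 0.102]
-0.26 4133 lat [-0.053  0.013] right n [0.022 0.099]
-0.24 8252 lat [-0.053  0.04 ] right n [0.014 0.089]
-0.22 9923 lat [-0.053  0.041] right n [0.005 0.081]
-0.2 10805 lat [-0.053  0.04 ] right n [-0.002  0.072]
-0.18 10558 lat [-0.053  0.04 ] right n [-0.013  0.063]
-0.16 9518 lat [-0.052  0.04 ] right n [-0.016  0.052]
-0.14 10693 lat [-0.062  0.058] right n [-0.034  0.042]
-0.12 12031 lat [-0.062  0.058] right n [-0.043  0.038]
-0.1 12159 lat [-0.063  0.058] right n [-0.046  0.039]
-0.08 9213 lat [-0.063  0.058] right n [-0.047  0.04 ]
-0.06 9978 lat [-0.063  0.058] right n [-0.047  0.041]
-0.04 14386 lat [-0.07   0.057] right n [-0.048  0.042]
-0.02 13732 lat [-0.073  0.057] right n [-0.123  0.042]
0.0 14645 lat [-0.073  0.057] right n [-0.127  0.042]
0.02 14298 lat [-0.071  0.056] right n [-0.128  0.037]
0.04 8064 lat [-0
[... 833 characters left out ...]
.float64(0.0), [0.432, -0.057, 0.362], [0.432, -0.057, 0.362]), (np.float64(0.0), [0.423, -0.051, 0.384], [0.423, -0.051, 0.384]), (np.float64(0.001), [0.432, -0.058, 0.363], [0.433, -0.058, 0.364])]
(0.484, -0.161, 0.026) q [-31.7  29.9  95.2] [(np.float64(0.0), [0.437, -0.061, 0.346], [0.437, -0.061, 0.346]), (np.float64(0.0), [0.422, -0.051, 0.382], [0.422, -0.051, 0.383]), (np.float64(0.001), [0.427, -0.055, 0.373], [0.427, -0.056, 0.374])]
(0.46, -0.216, 0.026) q [-38.5  29.7  95.5] [(np.float64(0.029), [0.404, -0.093, 0.353], [0.406, -0.065, 0.348]), (np.float64(0.031), [0.407, -0.096, 0.353], [0.413, -0.065, 0.351]), (np.float64(0.034), [0.405, -0.095, 0.378], [0.408, -0.062, 0.369])]
```

```bash
cat > clr.py <<'E'
from h import *
from scipy.optimize import fsolve
x=np.load('x.npy');E=np.load('E.npy');H=.289
def ik(X,Y,Z):
    rr=np.sqrt(X*X+Y*Y-.1176**2)
    def f(v):
        a,s=v;return [x[0]*np.sin(a)+x[1]*np.cos(a)+x[2]*np.sin(s)+x[3]*np.cos(s)+x[4]-rr, x[0]*np.cos(a)-x[1]*np.sin(a)+x[2]*np.cos(s)-x[3]*np.sin(s)+x[5]-Z]
    a,s=fsolve(f,np.radians([25,115]));return np.degrees(a),np.degrees(s),np.degrees(np.arctan2(Y,X)-np.arcsin(.1176/np.hypot(X,Y)))
def scope(X,Y,Z,verbose=True):
    a,sg,q1=ik(X,Y,Z);ph=np.radians(sg-90);c,s=np.cos(ph),np.sin(ph)
    cq,sq=np.cos(np.radians(q1)),np.sin(np.radians(q1))
    e=E-[X,Y,Z]; u=e[:,0]*cq+e[:,1]*sq; v=-e[:,0]*sq+e[:,1]*cq; h=e[:,2]-H
    f=u*c-h*s;n=u*s+h*c
    k=(f>-.155)&(f<.05)&(n<.046)&(n>-.05)&((f<0)|(np.hypot(f,n)<.05))
    o=np.argsort(v[k])[:400]
    k2=(f<-.14)&(f>-.35)&(n<.1-.0)&(n>-.06+(-.14-f)*.45); v2=v[k2]
    r=(v[k][o[[0,20,100]]].round(4),E[k][o[[0,20,100]]].round(3).tolist()) if k.sum()>100 else None
    print((round(X,4),round(Y,4),Z),'scope min lateral in plate band:',r,'| forearm band:',np.sort(v2)[[0,min(50,len(v2)-1)]].round(3) if len(v2) else None)
E
python3 - <<'E'
from clr import *
for Z in (.108,.08,.06,.04,.026): scope(.484,-.161,Z)
for e in (.005,.01,.02,.03): scope(.484-.4*e,-.161-.915*e,.026)
M=env.camera_model('top');R=np.array(M['R']);t=np.array(M['t']);K=np.array(M['camera_matrix'])
for P in [(.423,-.051,.383),(.437,-.061,.346)]:
    c=K@(R@np.array(P)+t);print(c[:2]/c[2])
M=env.camera_model('side');R=np.array(M['R']);t=np.array(M['t']);K=np.array(M['camera_matrix'])
for P in [(.423,-.051,.383),(.437,-.061,.346)]:
    c=K@(R@np.array(P)+t);print(c[:2]/c[2])
E
```

```text
(0.484, -0.161, 0.108) scope min lateral in plate band: (array([0.0668, 0.0718, 0.0782]), [[0.411, -0.037, 0.396], [0.41, -0.031, 0.398], [0.42, -0.029, 0.396]]) | forearm band: [0.079 0.082]
(0.484, -0.161, 0.08) scope min lateral in plate band: (array([0.0414, 0.0443, 0.0476]), [[0.392, -0.055, 0.382], [0.393, -0.053, 0.384], [0.4, -0.053, 0.38]]) | forearm band: [0.036 0.041]
(0.484, -0.161, 0.06) scope min lateral in plate band: (array([0.0355, 0.0375, 0.0402]), [[0.371, -0.049, 0.381], [0.371, -0.047, 0.384], [0.398, -0.061, 0.364]]) | forearm band: [0.032 0.036]
(0.484, -0.161, 0.04) scope min lateral in plate band: (array([0.0333, 0.0358, 0.0389]), [[0.369, -0.051, 0.373], [0.373, -0.05, 0.374], [0.386, -0.055, 0.362]]) | forearm band: [0.023 0.031]
(0.484, -0.161, 0.026) scope min lateral in plate band: (array([0.034 , 0.0368, 0.039 ]), [[0.37, -0.051, 0.364], [0.385, -0.057, 0.36], [0.388, -0.056, 0.352]]) | forearm band: [0.022 0.027]
(0.482, -0.1656, 0.026) scope min lateral in plate band: (array([0.0385, 0.0404, 0.0427]), [[0.387, -0.06, 0.367], [0.388, -0.058, 0.37], [0.389, -0.056, 0.371]]) | forearm band: [0.027 0.033]
(0.48, -0.1701, 0.026) scope min lateral in plate band: (array([0.0421, 0.044 , 0.0464]), [[0.387, -0.06, 0.367], [0.388, -0.058, 0.37], [0.394, -0.06, 0.356]]) | forearm band: [0.03  0.038]
(0.476, -0.1793, 0.026) scope min lateral in plate band: (array([0.0491, 0.0511, 0.0538]), [[0.387, -0.06, 0.367], [0.389, -0.059, 0.368], [0.396, -0.061, 0.368]]) | forearm band: [0.038 0.047]
(0.472, -0.1885, 0.026) scope min lateral in plate band: (array([0.0561, 0.0581, 0.061 ]), [[0.387, -0.06, 0.367], [0.389, -0.059, 0.368], [0.387, -0.054, 0.368]]) | forearm band: [0.051 0.055]
[ 85.7026429  297.75142294]
[112.76021614 287.61470745]
[163.56098929 -27.87812858]
[1.80054705e+02 1.15626730e-01]
```

Confirmed: with the tool forced vertical, the yoke would hit the eyepieces by about 20 mm if I set the 500 straight onto the red-end pad. So I'll set it on the rail about 48 mm short, where it's clear, and then slide it onto the pad with the back of a finger, the jaws lying along the row. That keeps the arm well away.

```bash
python3 - <<'E'
from clr import *
for e in (.045,.048,.055,.06,.1):
    for Z in (.1,.06,.026): scope(.484-.4*e,-.161-.915*e,Z)
# gripper profile in tool frame
W0,e0,_=world('side','side0')
for f,p,R in [(n,np.load(f'pics/{n}.npz')['p'],np.load(f'pics/{n}.npz')['R']) for n in ('s1','s2','s3','s4')]:
    W,d,_=world('side',f); w=W[(d>0)&(e0-d>.015)]; t=(w-p)@R   # x,y(down),z jaws
    k=(abs(t[:,0])<.05)&(abs(t[:,2])<.12)&(t[:,1]>-.16); t=t[k]
    print(f,[(round(float(-a),3),np.percentile(t[(t[:,1]>a-.01)&(t[:,1]<=a)][:,2],[1,99]).round(3).tolist()) for a in np.arange(.03,-.13,-.01) if ((t[:,1]>a-.01)&(t[:,1]<=a)).sum()>20])
E
python3 -m pendant '[[[-0.1,-0.2,0],0,0.3],[[-0.2,-0.4,0],0,0.3],[[-0.2,-0.4,0],0,0.3],[[-0.15,-0.25,0],0,0.3],[[-0.05,-0.06,0],0,0.3],[[0,0,0],0,0.3],[[0,0,0],0,0.3],[[0,0,0],0,0.3]]' 60; python3 -c "
from h import *
st(.4648,-.2049,.028,-23.6)"
```

```text
(0.466, -0.2022, 0.1) scope min lateral in plate band: (array([0.1063, 0.1282, 0.1417]), [[0.417, -0.033, 0.397], [0.451, -0.031, 0.386], [0.501, -0.051, 0.364]]) | forearm band: [0.084 0.095]
(0.466, -0.2022, 0.06) scope min lateral in plate band: (array([0.0698, 0.0741, 0.0773]), [[0.391, -0.059, 0.376], [0.393, -0.055, 0.381], [0.397, -0.054, 0.383]]) | forearm band: [0.07  0.075]
(0.466, -0.2022, 0.026) scope min lateral in plate band: (array([0.0664, 0.0685, 0.072 ]), [[0.387, -0.06, 0.367], [0.389, -0.059, 0.368], [0.397, -0.061, 0.368]]) | forearm band: [0.065 0.068]
(0.4648, -0.2049, 0.1) scope min lateral in plate band: (array([0.1226, 0.1425, 0.1504]), [[0.452, -0.042, 0.383], [0.503, -0.055, 0.362], [0.517, -0.056, 0.362]]) | forearm band: [0.085 0.096]
(0.4648, -0.2049, 0.06) scope min lateral in plate band: (array([0.0736, 0.0765, 0.0799]), [[0.391, -0.057, 0.378], [0.397, -0.057, 0.374], [0.405, -0.059, 0.373]]) | forearm band: [0.07  0.076]
(0.4648, -0.2049, 0.026) scope min lateral in plate band: (array([0.0685, 0.0705, 0.0745]), [[0.387, -0.06, 0.367], [0.389, -0.059
[... 2792 characters left out ...]
), (0.01, [-0.019, 0.019]), (0.02, [-0.023, 0.019]), (0.03, [-0.029, 0.028]), (0.04, [-0.032, 0.031]), (0.05, [-0.032, 0.031]), (0.06, [-0.036, 0.032]), (0.07, [-0.05, 0.048]), (0.08, [-0.053, 0.051]), (0.09, [-0.056, 0.055]), (0.1, [-0.06, 0.058]), (0.11, [-0.064, 0.061]), (0.12, [-0.065, 0.065])]
time_s: 6.25
position: [0.4646, -0.2049, 0.1084]
tool_rot: [[-0.399, 0.0, 0.917], [-0.917, 0.0, -0.399], [-0.0, -1.0, -0.0]]
ft_force: [0.3, 0.0, -4.9]
grip_width: 0.0366
t 6.25 p [ 0.4646 -0.2049  0.1084] yaw -23.51 w 0.0366 q [-37.2  23.1  89.8   0.   67.1 -13.7] F [ 0.3  0.  -4.9] ydown [ 0.e+00  2.e-04 -1.e+00]
 need x 0.2 mm = 0.007
 need y 0.0 mm = 0.001
 need z -80.4 mm = -2.68
 turn -0.017
```

```bash
python3 -m pendant '[[[0,0,-0.5],0,0.3],[[0,0,-0.7],0,0.3],[[0,0,-0.7],0,0.3],[[0,0,-0.4],0,0.3],[[0,0,-0.2],0,0.3],[[0,0,-0.1],0,0.3],[[0,0,0],0,0.3],[[0,0,0],0,0.3]]' 60
python3 - <<'E'
from h import *
st(.4648,-.2049,.0255,-23.6)
W0,e0,_=world('side','side0')
for f in ('s2','s3'):
    z=np.load(f'pics/{f}.npz');W,d,_=world('side',f); w=W[(d>0)&(e0-d>.015)]; t=(w-z['p'])@z['R']
    for sg in (1,-1):
        q=t[(t[:,2]*sg>.024)&(t[:,2]*sg<.036)&(abs(t[:,0])<.03)&(t[:,1]>-.06)]; print(f,sg,'tip height',np.percentile(-q[:,1],[0,1,5]).round(4),'x range',np.percentile(q[:,0],[1,99]).round(3))
E
```

```text
time_s: 6.92
position: [0.465, -0.2054, 0.0311]
tool_rot: [[-0.399, 0.001, 0.917], [-0.917, -0.001, -0.399], [0.0, -1.0, 0.001]]
ft_force: [-0.6, 0.8, -5.6]
grip_width: 0.0364
t 6.92 p [ 0.465  -0.2054  0.0311] yaw -23.51 w 0.0364 q [-37.2  29.3  95.1   0.   55.6 -13.7] F [-0.6  0.8 -5.6] ydown [ 1.1e-03 -8.0e-04 -1.0e+00]
 need x -0.2 mm = -0.005
 need y 0.5 mm = 0.018
 need z -5.6 mm = -0.187
 turn -0.017
s2 1 tip height [0.0348 0.035  0.0364] x range [0.006 0.009]
s2 -1 tip height [0.029  0.0299 0.0343] x range [0.006 0.013]
s3 1 tip height [0.0348 0.0354 0.0369] x range [-0.004  0.011]
s3 -1 tip height [0.0328 0.033  0.0363] x range [0.006 0.014]
```

Run:
```python
from h import *
shot('side','s5')
W,d,im=world('side','s5');z=np.load('pics/s5.npz')
M=env.camera_model('side');R=np.array(M['R']);t=np.array(M['t']);K=np.array(M['camera_matrix'])
c=K@(R@z['p']+t);u,v=(c[:2]/c[2]).astype(int);print('tcp px',u,v)
y0,x0=v-90,u-60
cv2.imwrite('pics/s5c.png',cv2.resize(im[y0:v+30,x0:u+60,::-1],None,fx=5,fy=5,interpolation=cv2.INTER_NEAREST)[:600]);print(x0,y0)
t5=(W-z['p'])@z['R']
np.save('t5.npy',t5)
```

```text
tcp px 251 219
191 129
```

View pics/s5c.png

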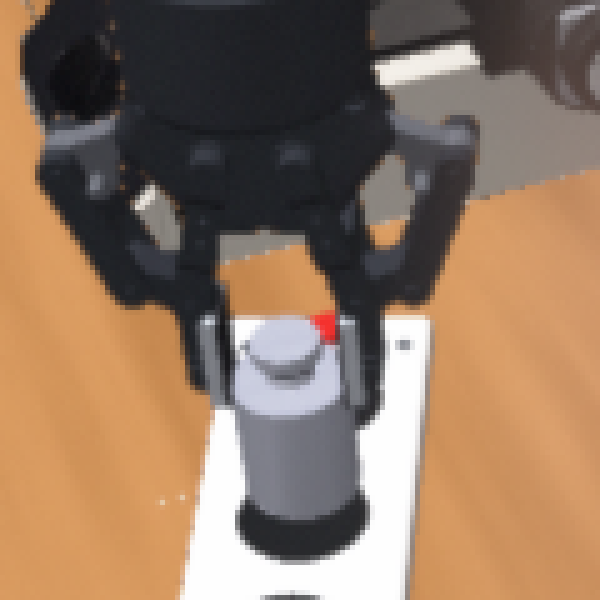

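Run:
```python
import numpy as np
t=np.load('t5.npy')
for px in [(205,380),(215,395),(365,420),(355,400),(355,330),(290,340),(295,500),(130,290),(420,295)]:
    u,v=191+px[0]//5,129+px[1]//5; print(px,t[v,u].round(4))
```

```text
(205, 380) [ 0.0143 -0.0439 -0.0252]
(215, 395) [ 0.013  -0.0364 -0.023 ]
(365, 420) [-0.0337  0.0156  0.0177]
(355, 400) [ 0.0114 -0.0326  0.0219]
(355, 330) [ 0.0112 -0.0617  0.0243]
(290, 340) [ 0.0048 -0.0525  0.0021]
(295, 500) [ 0.0201  0.0034 -0.0004]
(130, 290) [ 0.0133 -0.08   -0.0443]
(420, 295) [ 0.0131 -0.0772  0.0461]
```

Run:
```python
from h import *
W,d,im=world('wrist','w1');z=np.load('pics/w1.npz');t=(W-z['p'])@z['R']
for px in [(218,302),(225,305),(208,303),(215,330),(418,302),(410,303),(428,303),(190,370),(440,380)]:
    print(px,t[px[1],px[0]].round(4),d[px[1],px[0]].round(4),im[px[1],px[0]])
print(env.camera_model('wrist'))
shot('wrist','w5')
```

```text
(218, 302) [-0.0114 -0.0406 -0.0333] 0.1402 [89 75 71]
(225, 305) [-0.0095 -0.039  -0.0313] 0.1423 [56 34 28]
(208, 303) [-0.0106 -0.0397 -0.037 ] 0.1412 [91 75 75]
(215, 330) [-0.0087 -0.0555 -0.0309] 0.1266 [50 30 29]
(418, 302) [-0.0113 -0.0403  0.0357] 0.1405 [87 78 71]
(410, 303) [-0.0104 -0.0392  0.0333] 0.1419 [57 44 35]
(428, 303) [-0.0111 -0.0408  0.0391] 0.1401 [80 75 72]
(190, 370) [-0.0116 -0.0813 -0.0307] 0.101 [39 29 29]
(440, 380) [-0.0116 -0.0855  0.0302] 0.0971 [39 33 28]
{'camera_matrix': array([[406.96206349,   0.        , 317.08675941],
       [  0.        , 406.96206349, 241.25153501],
       [  0.        ,   0.        ,   1.        ]]), 'tool_from_camera': array([[-1.02527991e-03,  9.61260638e-01,  2.75639140e-01,
        -7.01688380e-02],
       [-6.12100985e-04, -2.75639837e-01,  9.61260790e-01,
        -1.69609124e-01],
       [ 9.99999287e-01,  8.16842388e-04,  8.70996571e-04,
         7.29097210e-04],
       [ 0.00000000e+00,  0.00000000e+00,  0.00000000e+00,
         1.00000000e+00]])}
```

View pics/w5.png

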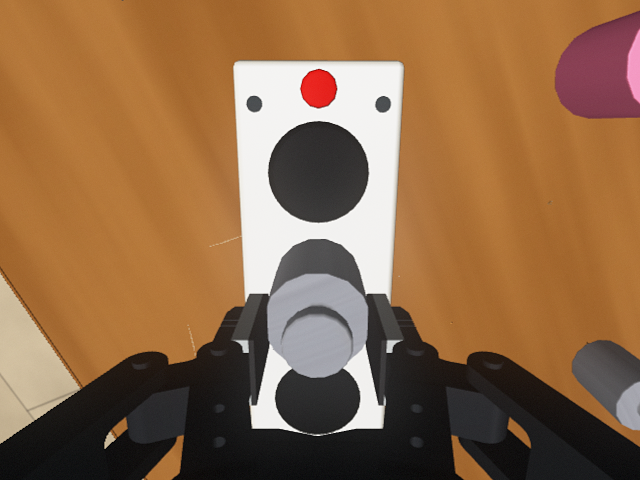

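The wrist view shows the 500 upright between the pads, with the rail aligned below it and the red-end pad at (318,170). I'll lower it until it touches.

```bash
python3 -m pendant '[[[0,0,-0.1],0,0.3],[[0,0,-0.05],0,0.3],[[0,0,0],0,0.3],[[0,0,0],0,0.3]]' 60; python3 -m pendant '[[[0,0,-0.05],0,0.3],[[0,0,0],0,0.3],[[0,0,0],0,0.3]]' 60
```

```text
time_s: 7.35
position: [0.4644, -0.2053, 0.0259]
tool_rot: [[-0.399, -0.0, 0.917], [-0.917, 0.0, -0.399], [-0.0, -1.0, -0.0]]
ft_force: [0.0, 0.3, -5.6]
grip_width: 0.0368
time_s: 7.6
position: [0.4647, -0.2055, 0.0253]
tool_rot: [[-0.399, 0.001, 0.917], [-0.917, -0.001, -0.399], [0.0, -1.0, 0.001]]
ft_force: [-0.9, 1.3, 4.7]
grip_width: 0.0366
```

It's down: the force rose by about 10 N. I'll release and rise.

```bash
python3 -m pendant '[[[0,0,0],0,0.5],[[0,0,0],0,0.6],[[0,0,0],0,0.7],[[0,0,0],0,0.7],[[0,0,0],0,0.7],[[0,0,0.3],0,0.7],[[0,0,0.8],0,0.7],[[0,0,1],0,0.7],[[-0.2,-0.5,0.8],0,0.5],[[0,0,0],0,0.5],[[0,0,0],0,0.5]]' 30; python3 -c "
from h import *
st();shot('side','s6');shot('wrist','w6')
wknob('s6',.4647,-.2055,.078,.02,'side');wknob('w6',.4647,-.2055,.078,.02)"
```

```text
time_s: 8.52
position: [0.4588, -0.221, 0.1129]
tool_rot: [[-0.4, 0.003, 0.917], [-0.917, -0.002, -0.4], [0.001, -1.0, 0.003]]
ft_force: [-0.3, 0.7, 0.4]
grip_width: 0.0428
t 8.52 p [ 0.4588 -0.221   0.1129] yaw -23.58 w 0.0428 q [-39.1  22.9  89.3  -0.   67.6 -15.5] F [-0.3  0.7  0.4] ydown [ 0.0025 -0.0021 -1.    ]
s6 knob 129 [ 0.4636 -0.2074  0.0765]
w6 knob 1593 [ 0.4661 -0.2057  0.0767]
```

View pics/w6.png

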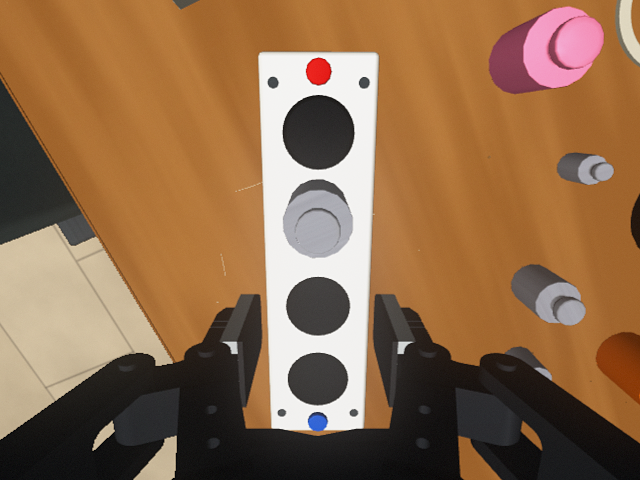

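```bash
cat >> clr.py <<'E'
def cl(X,Y,Z):
    a,sg,q1=ik(X,Y,Z);ph=np.radians(sg-90);c,s=np.cos(ph),np.sin(ph)
    cq,sq=np.cos(np.radians(q1)),np.sin(np.radians(q1))
    e=E-[X,Y,Z]; u=e[:,0]*cq+e[:,1]*sq; v=-e[:,0]*sq+e[:,1]*cq; h=e[:,2]-H
    f=u*c-h*s;n=u*s+h*c
    # distance to plate box / forearm box / tube (approx)
    def box(f0,f1,v1,n0,n1):
        d=np.stack([np.maximum(0,np.maximum(f0-f,f-f1)),np.maximum(0,np.maximum(-v1-v,v-v1)),np.maximum(0,np.maximum(n0-n,n-n1))]);return np.sort(np.linalg.norm(d,axis=0))[10]
    r=min(box(-.15,.045,.06,-.048,.043),box(-.27,-.15,.053,.0,.09))
    return r
E
python3 - <<'E'
from clr import *
for Z in (.0,.02):
  print('Z',Z,'cols e=.03,.035,.04,.045,.05,.055,.06')
  for s in (-.06,-.045,-.03,0,.03,.045,.06):
    print(s,[round(1000*cl(.484-.4*e+.915*s,-.161-.915*e-.4*s,Z)) for e in (.03,.035,.04,.045,.05,.055,.06)])
print(cl(.4857,-.1656,.1087)*1000)
E
```

```text
Z 0.0 cols e=.03,.035,.04,.045,.05,.055,.06
-0.06 [0, 0, 0, 0, 3, 6, 10]
-0.045 [0, 0, 3, 6, 8, 10, 13]
-0.03 [1, 3, 6, 9, 13, 16, 20]
0 [1, 4, 7, 11, 15, 18, 22]
0.03 [6, 9, 13, 16, 20, 24, 27]
0.045 [11, 15, 18, 22, 25, 29, 33]
0.06 [16, 20, 24, 27, 31, 35, 38]
Z 0.02 cols e=.03,.035,.04,.045,.05,.055,.06
-0.06 [0, 0, 0, 0, 0, 0, 3]
-0.045 [0, 0, 0, 0, 0, 4, 7]
-0.03 [0, 0, 2, 5, 8, 11, 14]
0 [0, 1, 5, 8, 12, 16, 19]
0.03 [4, 7, 10, 14, 17, 21, 25]
0.045 [9, 12, 15, 19, 23, 27, 30]
0.06 [14, 17, 21, 25, 28, 32, 36]
7.032778707919412
```

Run:
```python
import numpy as np
from h import *
t=np.load('t5.npy')
for py in range(60,260,12):
    print(py,[t[129+py//5,191+px//5].round(3).tolist() for px in (160,260,320)])
W,d,_=world('side','side0')
z=np.load('pics/side0.npz');q=((W-z['p'])@z['R'])[d>0]; q=q[(np.abs(q[:,0])<.06)&(np.abs(q[:,2])<.1)&(q[:,1]>-.15)&(q[:,1]<.05)]
print(len(q)); 
for lo in np.arange(.02,.15,.01):
    k=q[(-q[:,1]>=lo)&(-q[:,1]<lo+.01)]
    if len(k)>5: print(lo.round(2),len(k),k[:,0].min().round(3),k[:,0].max().round(3),k[:,2].min().round(3),k[:,2].max().round(3))
```

```text
60 [[0.033, -0.178, -0.019], [0.033, -0.178, 0.009], [0.027, -0.174, 0.025]]
72 [[0.034, -0.175, -0.02], [0.037, -0.177, 0.009], [0.028, -0.171, 0.025]]
84 [[0.034, -0.172, -0.02], [0.038, -0.174, 0.009], [0.029, -0.168, 0.025]]
96 [[0.032, -0.166, -0.021], [0.039, -0.17, 0.009], [0.03, -0.164, 0.024]]
108 [[0.034, -0.163, -0.021], [0.037, -0.166, 0.008], [0.03, -0.16, 0.024]]
120 [[0.011, -0.143, -0.027], [0.038, -0.161, 0.008], [0.012, -0.142, 0.021]]
132 [[0.012, -0.139, -0.027], [0.037, -0.157, 0.007], [0.012, -0.139, 0.02]]
144 [[0.011, -0.135, -0.028], [0.01, -0.134, 0.002], [0.692, -0.619, 0.125]]
156 [[0.012, -0.13, -0.028], [0.012, -0.13, 0.002], [0.012, -0.13, 0.02]]
168 [[0.012, -0.127, -0.029], [0.01, -0.125, 0.001], [0.014, -0.128, 0.02]]
180 [[0.013, -0.122, -0.029], [0.013, -0.122, 0.001], [0.016, -0.124, 0.019]]
192 [[0.01, -0.116, -0.03], [0.011, -0.116, -0.0], [0.019, -0.123, 0.02]]
204 [[-0.122, -0.014, -0.061], [0.01, -0.112, -0.001], [0.017, -0.117, 0.019]]
216 [[-0.129, -0.002, -0.064], [0.014, -0.109, -0.0], [0.021, -0.114, 0.019]]
228 [[-0.128, 0.002, -0.064], [0.01, -0.103, -0.002], [0.018, -0.109, 0.018]]
240 [[-0.123, 0.005, -0.064], [-0.143, 0.02, -0.031], [0.017, -0.102, 0.017]]
252 [[-0.004, -0.082, -0.037], [-0.143, 0.026, -0.031], [0.017, -0.098, 0.017]]
3177
0.04 94 -0.01 0.012 -0.046 0.056
0.05 240 -0.01 0.012 -0.044 0.058
0.06 176 -0.01 0.012 -0.047 0.059
0.08 48 -0.012 0.012 0.047 0.074
0.09 675 -0.012 0.014 0.042 0.076
0.1 248 -0.016 0.013 0.005 0.075
0.11 492 -0.016 0.013 0.013 0.073
0.12 535 -0.018 0.01 0.018 0.073
0.13 436 -0.018 0.005 0.01 0.071
0.14 231 -0.012 0.0 0.04 0.07
```

The images settle two things. The real fingers end about 27 mm behind the reported TCP, so I can go that much lower. Shifting the tool to the far side of the rail also gives more than 12 mm of clearance from the microscope. I'll open fully, keep the jaws across the row and push with the flat side of the near finger, with the tool axis 50 mm to the far side.

```bash
python3 -m pendant '[[[0.4,-0.5,0],0,1],[[0.4,-0.5,0],0,1],[[0.37,-0.41,0],0,1],[[0,0,-0.5],0,1],[[0,0,-0.7],0,1],[[0,0,-0.7],0,1],[[0,0,-0.6],0,1],[[0,0,-0.4],0,1],[[0,0,0],0,1],[[0,0,0],0,1],[[0,0,0],0,1]]' 30; python3 -c "
from h import *
st(.4938,-.2634,-.012,-23.6);shot('side','s7');shot('wrist','w7')
import cv2
im=cv2.imread('pics/s7.png');cv2.imwrite('pics/s7c.png',cv2.resize(im[100:340,180:500],None,fx=2.5,fy=2.5))"
```

```text
time_s: 9.53
position: [0.4938, -0.2625, 0.0247]
tool_rot: [[-0.399, 0.0, 0.917], [-0.917, -0.0, -0.399], [0.0, -1.0, 0.0]]
ft_force: [0.5, -0.3, 0.8]
grip_width: 0.0855
t 9.53 p [ 0.4938 -0.2625  0.0247] yaw -23.51 w 0.0855 q [-40.1  33.7  87.1   0.   59.2 -16.6] F [ 0.5 -0.3  0.8] ydown [ 2.e-04 -1.e-04 -1.e+00]
 need x 0.0 mm = 0.001
 need y -0.9 mm = -0.029
 need z -36.7 mm = -1.225
 turn -0.018
```

View pics/s7c.png

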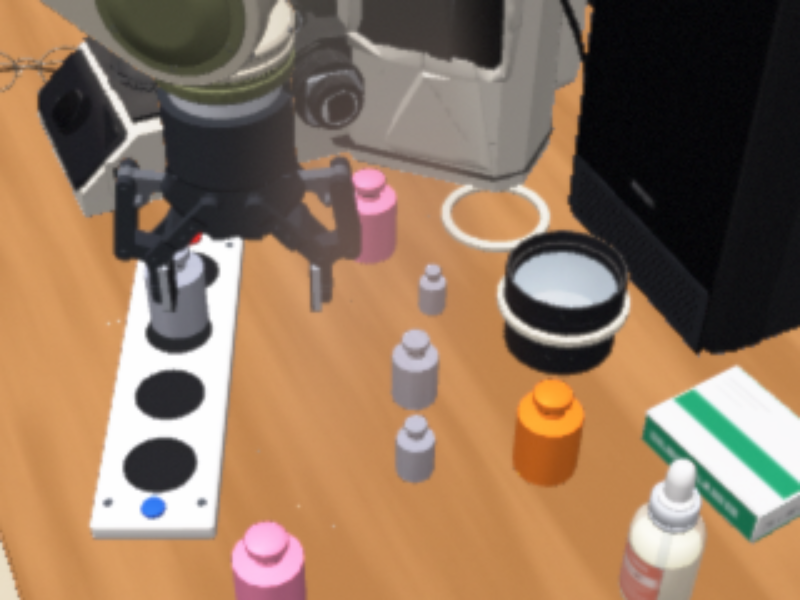

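View pics/w7.png

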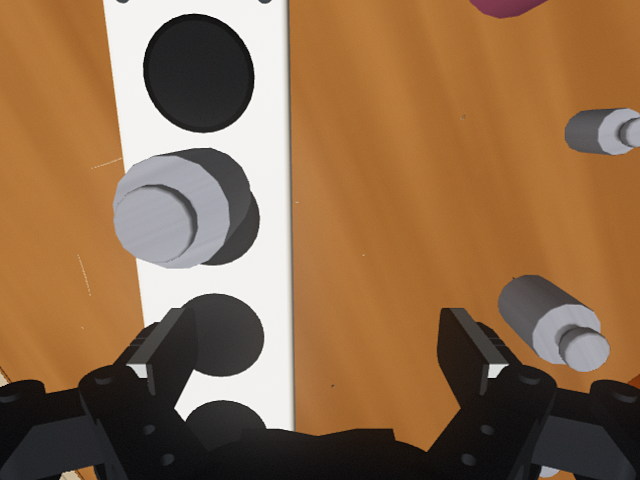

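The near finger is behind the 500 and everything else is clear. I'll lower it beside the weight, watching the force.

```bash
python3 -m pendant '[[[0,-0.03,-0.4],0,1],[[0,0,-0.4],0,1],[[0,0,0],0,1],[[0,0,0],0,1]]' 30;python3 -m pendant '[[[0,0,-0.25],0,1],[[0,0,-0.15],0,1],[[0,0,0],0,1],[[0,0,0],0,1]]' 30; python3 -c "
from h import *
st();shot('side','s8')
import cv2
im=cv2.imread('pics/s8.png');cv2.imwrite('pics/s8c.png',cv2.resize(im[140:290,200:360],None,fx=4,fy=4))"
```

```text
time_s: 9.97
position: [0.4936, -0.2635, 0.0008]
tool_rot: [[-0.399, -0.0, 0.917], [-0.917, 0.0, -0.399], [-0.0, -1.0, -0.0]]
ft_force: [0.0, -0.9, 0.5]
grip_width: 0.0857
time_s: 10.3
position: [0.4935, -0.2634, -0.0116]
tool_rot: [[-0.399, -0.0, 0.917], [-0.917, 0.0, -0.399], [-0.0, -1.0, -0.0]]
ft_force: [0.0, -0.2, -0.3]
grip_width: 0.0852
t 10.3 p [ 0.4935 -0.2634 -0.0116] yaw -23.53 w 0.0852 q [-40.2  36.8  88.8   0.   54.5 -16.7] F [ 0.  -0.2 -0.3] ydown [-2.e-04  2.e-04 -1.e+00]
```

View pics/s8c.png

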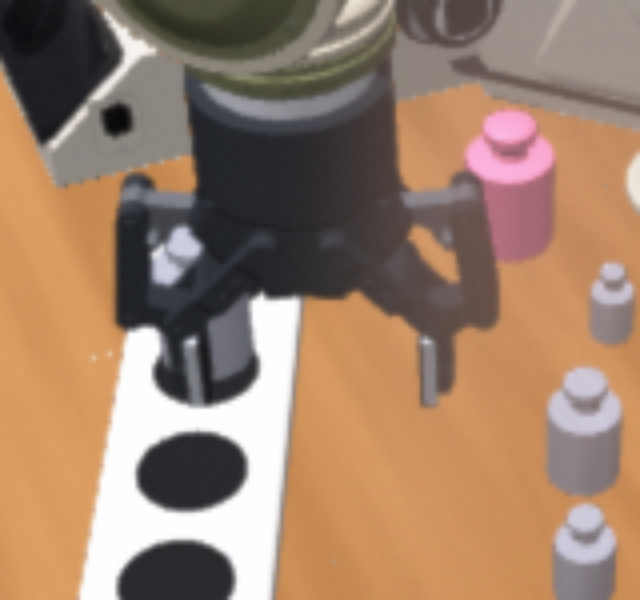

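```bash
python3 -m pendant '[[[0.11,0.24,0],0,1],[[0.08,0.18,0],0,1],[[0.08,0.18,0],0,1],[[0.08,0.18,0],0,1],[[0.08,0.18,0],0,1],[[0.08,0.18,0],0,1],[[0,0,0],0,1],[[0,0,0],0,1]]' 30; python3 -c "
from h import *
st();shot('wrist','w9')"
```

```text
time_s: 11.02
position: [0.509, -0.2284, -0.0117]
tool_rot: [[-0.399, -0.0, 0.917], [-0.917, 0.001, -0.399], [-0.001, -1.0, -0.001]]
ft_force: [0.4, -0.1, -0.8]
grip_width: 0.0852
t 11.02 p [ 0.509  -0.2284 -0.0117] yaw -23.51 w 0.0852 q [-36.3  36.7  89.    0.   54.4 -12.9] F [ 0.4 -0.1 -0.8] ydown [-1.e-04  1.e-03 -1.e+00]
```

View pics/w9.png

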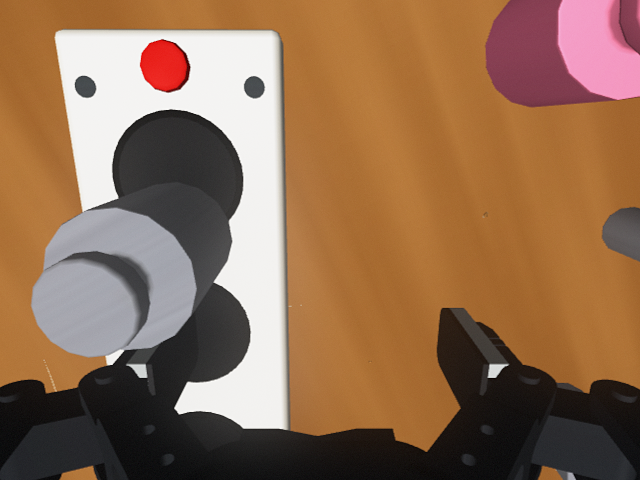

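```bash
cat >> h.py <<'E'
ROW=np.array([.4005,.9163]);ACR=np.array([.9163,-.4005])
def rowfit(f,cam,c,h,r):
    W,d,im=world(cam,f); w=W[d>0]
    q=w[(np.hypot(w[:,0]-c[0],w[:,1]-c[1])<r)&(w[:,2]>h-.004)&(w[:,2]<h+.005)]
    a=q[:,:2]@ROW;b=q[:,:2]@ACR
    m=(a.min()+a.max())/2*ROW+(b.min()+b.max())/2*ACR
    print(f,len(q),'centre',m.round(4),'ext',round(np.ptp(a),4),round(np.ptp(b),4));return m
E
python3 - <<'E'
from h import *
W,d,im=world('wrist','w9')
m=rowfit('w9','wrist',(.4745,-.183),.078,.03)
# red button centre
hsv=cv2.cvtColor(im,cv2.COLOR_RGB2HSV);k=(cv2.inRange(hsv,(0,150,80),(6,255,255))>0)&(np.mgrid[:480,:640][1]<250)
w=W[k];w=w[w[:,2]>.015];r=(w.min(0)+w.max(0))/2;print('red',r.round(4),'pad_a from red',(r[:2]-.036*ROW).round(4))
p=r[:2]-.036*ROW
print('remaining along',((p-m)@ROW).round(4),'across',((p-m)@ACR).round(4),' vs fixed pad',((np.array([.4837,-.161])-m)@ROW).round(4),((np.array([.4837,-.161])-m)@ACR).round(4))
E
```

```text
w9 13976 centre [ 0.4673 -0.1879] ext 0.0451 0.037
red [ 0.5152 -0.1426  0.0871] pad_a from red [ 0.5007 -0.1755]
remaining along 0.0247 across 0.0257  vs fixed pad 0.0312 0.0043
```

Run:
```python
from h import *
W,d,im=world('wrist','w9')
w=W[35:95,135:195].reshape(-1,3);c=im[35:95,135:195].reshape(-1,3).astype(int);w=w[(c[:,0]>150)&(c[:,1]<90)];w=w[w[:,2]>.0165]
a,b=w[:,:2]@ROW,w[:,:2]@ACR;r=(a.min()+a.max())/2*ROW+(b.min()+b.max())/2*ACR;print('red',r.round(4),np.median(w[:,2]).round(4),np.ptp(a),np.ptp(b))
p=r-.036*ROW
g=W[240:360,25:155].reshape(-1,3)
k=g[(g[:,2]>.0745)&(g[:,2]<.081)]
a,b=k[:,:2]@ROW,k[:,:2]@ACR
print(len(k),np.percentile(a,[0,.5,99.5,100]).round(4),np.percentile(b,[0,.5,99.5,100]).round(4),np.median(k[:,2]))
m=(a.min()+a.max())/2*ROW+(b.min()+b.max())/2*ACR
print('knob',m.round(4),'pad',p.round(4),'rem',((p-m)@ROW).round(4),((p-m)@ACR).round(4))
```

```text
red [ 0.5169 -0.1414] 0.0191 0.02562100713641302 0.05655677604293741
8593 [0.0132 0.0143 0.037  0.0375] [0.4955 0.4968 0.5196 0.5203] 0.07755168004968283
knob [ 0.4756 -0.1802] pad [ 0.5025 -0.1744] rem 0.0161 0.0223
```

Weight about 21 mm from the pad centre by both estimates. I'll push another 18 mm slowly and look.

```bash
python3 -m pendant '[[[0.05,0.12,0],0,1],[[0.05,0.12,0],0,1],[[0.05,0.12,0],0,1],[[0.05,0.12,0],0,1],[[0.04,0.07,0],0,1],[[0,0,0],0,1],[[0,0,0],0,1]]' 30
python3 - <<'E'
from h import *
st();shot('wrist','w10');shot('top','t10');shot('side','s10')
im=np.load('pics/t10.npz')['im'];a=cv2.resize(im[200:360,150:390,::-1],None,fx=2.5,fy=2.5)
im=np.load('pics/s10.npz')['im'];b=cv2.resize(im[130:330,200:300,::-1],None,fx=2,fy=2)
cv2.imwrite('pics/c10.png',np.hstack([a,b]))
E
```

```text
time_s: 11.65
position: [0.5162, -0.2123, -0.0117]
tool_rot: [[-0.399, 0.0, 0.917], [-0.917, 0.001, -0.399], [-0.001, -1.0, -0.0]]
ft_force: [0.2, -1.0, -0.5]
grip_width: 0.0852
t 11.65 p [ 0.5162 -0.2123 -0.0117] yaw -23.53 w 0.0852 q [-34.5  36.7  89.    0.   54.3 -11. ] F [ 0.2 -1.  -0.5] ydown [ 1.e-04  7.e-04 -1.e+00]
```

View pics/w10.png

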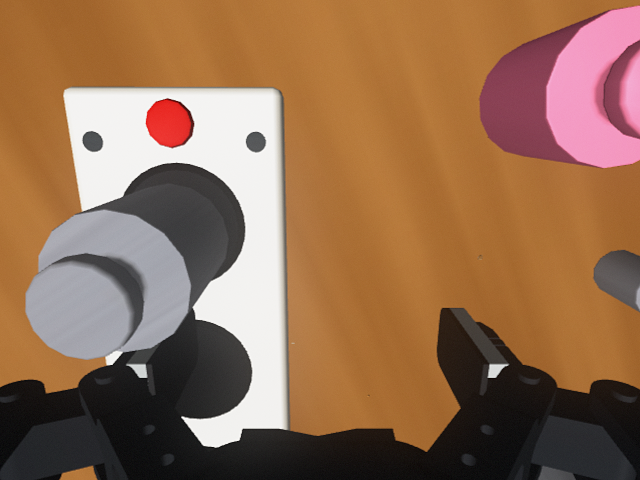

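View pics/c10.png

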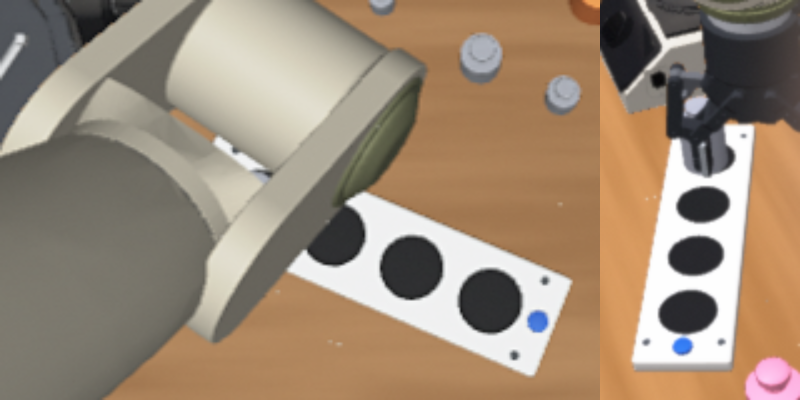

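```bash
cat >> h.py <<'E'
def rel500(f):
    W,d,im=world('wrist',f)
    hsv=cv2.cvtColor(im,cv2.COLOR_RGB2HSV)
    m=((hsv[...,0]<5)|(hsv[...,0]>176))&(hsv[...,1]>200)&(hsv[...,2]>90)
    n,l,s,ce=cv2.connectedComponentsWithStats(m.astype(np.uint8)); i=1+np.argmax(s[1:,4]);k=l==i
    w=W[k];w=w[(w[:,2]>.0165)&(w[:,2]<.022)]
    a,b=w[:,:2]@ROW,w[:,:2]@ACR;print('red',ce[i].round(0),np.ptp(a).round(4),np.ptp(b).round(4))
    ra,rb=(a.min()+a.max())/2,(b.min()+b.max())/2
    g=W[:,:300][(W[:,:300,2]>.0755)&(W[:,:300,2]<.081)&(np.hypot(W[:,:300,0]-.482,W[:,:300,1]+.168)<.035)&(im[:,:300].min(2)>90)]
    a,b=g[:,:2]@ROW,g[:,:2]@ACR
    print('knob',len(g),np.ptp(a).round(4),np.ptp(b).round(4))
    ka,kb=(a.min()+a.max())/2,(b.min()+b.max())/2
    print('pad-knob along',round(ra-.036-ka,4),'across',round(rb-kb,4))
E
python3 -c "
from h import *
rel500('w9');rel500('w10')"
```

```text
red [164.  65.] 0.0151 0.0152
knob 8076 0.0241 0.024
pad-knob along 0.0212 across 0.0018
red [168. 122.] 0.0149 0.015
knob 8058 0.0243 0.0244
pad-knob along 0.0042 across 0.0034
```

Measured in the same image, the weight is still 4.2 mm short along the row and 3.4 mm off across it. One push with the finger turned 40° fixes both and keeps the arm even further from the microscope. I'll back off, rise, turn and reposition.

```bash
python3 -m pendant '[[[-0.16,-0.36,0],0,1],[[-0.16,-0.4,0],0,1],[[0,0,0.5],0,1],[[0,0,0.9],0,1],[[0,0,0.8],-0.5,1],[[0,0,0.2],-1,1],[[-0.2,0,0],-1,1],[[-0.3,0.05,0],-1,1],[[-0.3,0.08,0],-1,1],[[-0.3,0.08,0],-1,1],[[-0.3,0.08,0],-1,1],[[0,0,0],-1,1]]' 30; python3 -m pendant '[[[0,0,0],-0.5,1],[[0,0,0],0,1],[[0,0,0],0,1]]'; python3 -c "
from h import *
st(.4642,-.2267,-.012,-63.6)"
```

```text
time_s: 12.8
position: [0.4625, -0.2274, 0.0604]
tool_rot: [[-0.878, -0.001, 0.479], [-0.479, 0.001, -0.878], [0.001, -1.0, -0.001]]
ft_force: [0.1, -0.1, 0.5]
grip_width: 0.0851
time_s: 13.05
position: [0.4641, -0.2277, 0.0604]
tool_rot: [[-0.895, 0.0, 0.446], [-0.446, 0.0, -0.895], [-0.0, -1.0, -0.0]]
ft_force: [-0.3, 0.2, 0.7]
grip_width: 0.0856
t 13.05 p [ 0.4641 -0.2277  0.0604] yaw -63.5 w 0.0856 q [-39.3  27.5  91.8   0.   60.7  24.2] F [-0.3  0.2  0.7] ydown [ 0.  0. -1.]
 need x 0.1 mm = 0.004
 need y 1.0 mm = 0.034
 need z -72.4 mm = -2.414
 turn -0.021
```

Run:
```python
from h import *
shot('wrist','w11');shot('side','s11');rel500('w11')
im=np.load('pics/w11.npz')['im'];a=cv2.resize(im[:,:,::-1],(533,400))
im=np.load('pics/s11.npz')['im'];b=cv2.resize(im[130:330,190:320,::-1],None,fx=2,fy=2)
cv2.imwrite('pics/c11.png',np.hstack([a,b]))
```

```text
red [170. 112.] 0.015 0.0151
knob 2903 0.0237 0.0236
pad-knob along 0.0041 across 0.0033
```

View pics/c11.png

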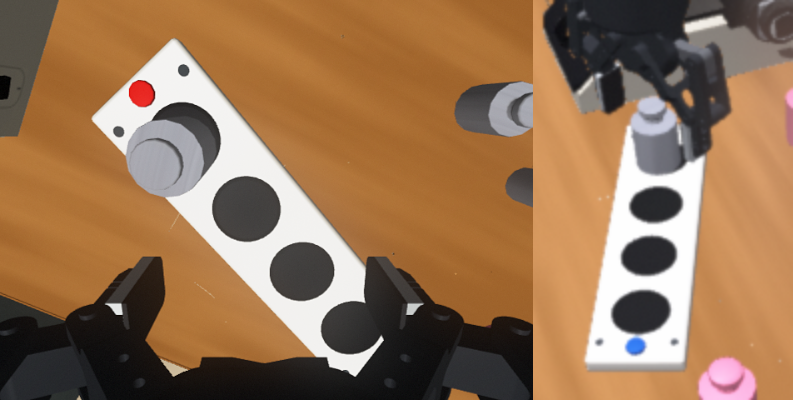

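The same offsets (4.1 and 3.3 mm) show from the new viewpoint, and the left finger lines up with the weight. I'll lower and push about 13 mm first, then measure.

```bash
python3 -m pendant '[[[0,0.03,-0.5],0,1],[[0,0,-0.7],0,1],[[0,0,-0.7],0,1],[[0,0,-0.4],0,1],[[0,0,-0.1],0,1],[[0,0,0],0,1],[[0,0,0],0,1]]' 30; python3 -m pendant '[[[0.1,0.05,0],0,1],[[0.1,0.05,0],0,1],[[0.1,0.05,0],0,1],[[0.1,0.05,0],0,1],[[0,0,0],0,1],[[0,0,0],0,1]]'
python3 - <<'E'
from h import *
st();shot('wrist','w12');rel500('w12')
E
```

```text
time_s: 13.73
position: [0.4648, -0.2263, -0.011]
tool_rot: [[-0.895, 0.001, 0.446], [-0.446, -0.001, -0.895], [-0.0, -1.0, 0.001]]
ft_force: [0.2, 0.1, 0.6]
grip_width: 0.0859
time_s: 14.23
position: [0.4766, -0.2199, -0.0113]
tool_rot: [[-0.895, 0.0, 0.446], [-0.446, -0.0, -0.895], [-0.0, -1.0, 0.0]]
ft_force: [-1.2, -0.5, 1.8]
grip_width: 0.0851
t 14.23 p [ 0.4766 -0.2199 -0.0113] yaw -63.5 w 0.0851 q [-37.7  34.4  94.5  -0.   51.1  25.8] F [-1.2 -0.5  1.8] ydown [ 2.e-04 -4.e-04 -1.e+00]
red [102. 151.] 0.0147 0.0152
knob 8070 0.0236 0.0243
pad-knob along 0.0023 across 0.0019
```

View pics/w12.png

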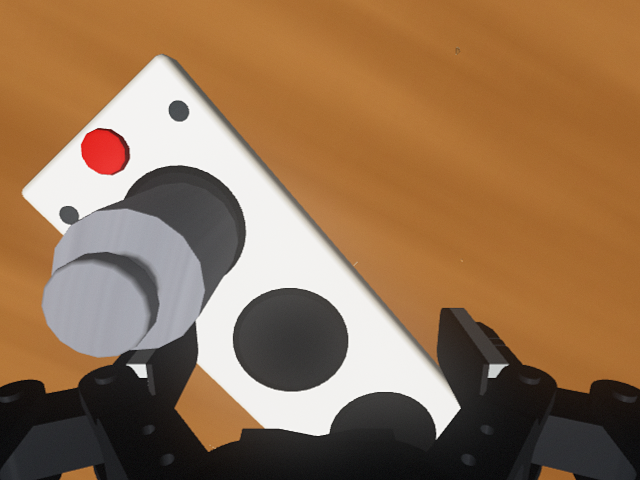

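It works: 2.3 and 1.9 mm remain, so 3 mm more along the same line.

```bash
python3 -m pendant '[[[0.045,0.022,0],0,1],[[0.045,0.022,0],0,1],[[0,0,0],0,1],[[0,0,0],0,1]]'
python3 - <<'E'
from h import *
st();shot('wrist','w13');rel500('w13')
E
```

```text
time_s: 14.62
position: [0.4787, -0.2188, -0.0115]
tool_rot: [[-0.895, -0.001, 0.446], [-0.446, -0.0, -0.895], [0.001, -1.0, -0.0]]
ft_force: [-4.6, -2.9, 4.8]
grip_width: 0.0852
t 14.62 p [ 0.4787 -0.2188 -0.0115] yaw -63.5 w 0.0852 q [-37.4  34.5  94.3  -0.1  51.3  26.1] F [-4.6 -2.9  4.8] ydown [-1.1e-03 -1.0e-04 -1.0e+00]
red [102. 157.] 0.015 0.0149
knob 8066 0.0237 0.0247
pad-knob along 0.0007 across 0.0003
```

The 500 is now within 1 mm of the red-end pad's centre. I'll back off, rise, and go to the 200.

```bash
python3 -m pendant '[[[-0.2,-0.1,0],0,1],[[-0.25,-0.12,0],0,1],[[0,0,0.6],0,1],[[0,0,1],0,1],[[0,0,1],0,1],[[0,0,0.6],0,0.9],[[0,0,0],0,0.8],[[0,0,0],0,0.8]]'
python3 - <<'E'
from h import *
st(.5852,-.3232,.08,-23.6);shot('wrist','w14');rel500('w14');shot('side','s14')
im=np.load('pics/w14.npz')['im'];a=cv2.resize(im[:,:,::-1],(533,400))
im=np.load('pics/s14.npz')['im'];b=cv2.resize(im[130:330,190:320,::-1],None,fx=2,fy=2)
cv2.imwrite('pics/c14.png',np.hstack([a,b]))
E
```

```text
time_s: 15.33
position: [0.4655, -0.2256, 0.0847]
tool_rot: [[-0.895, 0.001, 0.445], [-0.445, -0.001, -0.895], [-0.001, -1.0, 0.001]]
ft_force: [-0.7, -0.2, -0.1]
grip_width: 0.0684
t 15.33 p [ 0.4655 -0.2256  0.0847] yaw -63.55 w 0.0684 q [-39.   25.6  90.2   0.   64.1  24.6] F [-0.7 -0.2 -0.1] ydown [ 1.4e-03 -8.0e-04 -1.0e+00]
 need x 119.7 mm = 3.991
 need y -97.6 mm = -3.255
 need z -4.7 mm = -0.158
 turn 7.991
red [187. 117.] 0.0146 0.0144
knob 2234 0.0234 0.0233
pad-knob along 0.0004 across 0.0006
```

View pics/c14.png

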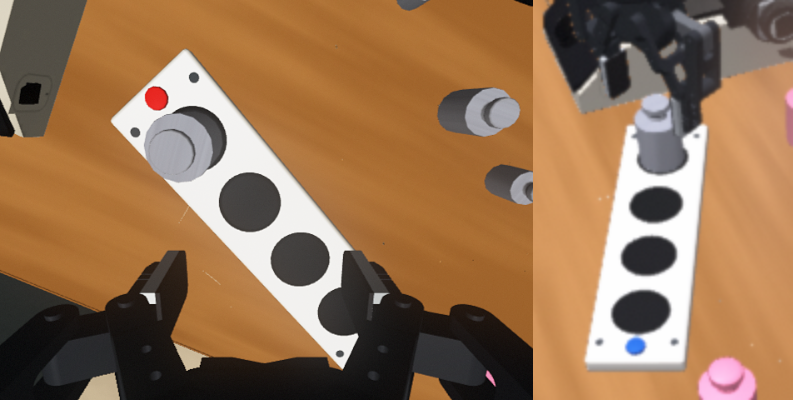

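The 500 stands centred. Now to the 200.

```bash
python3 -m pendant '[[[0.5,-0.41,0],1,0.6],[[0.5,-0.41,0],1,0.6],[[0.5,-0.41,0],1,0.6],[[0.5,-0.41,0],1,0.6],[[0.5,-0.41,0],1,0.6],[[0.5,-0.41,0],1,0.6],[[0.5,-0.4,0],1,0.6],[[0.49,-0.4,0],1,0.6],[[0,0,0],0,0.6],[[0,0,0],0,0.6],[[0,0,0],0,0.6]]'
python3 - <<'E'
from h import *
st(.5852,-.3232,-.018,-23.6);shot('wrist','w15');wknob('w15',.5852,-.3232,.052,.015)
E
```

```text
time_s: 16.35
position: [0.5845, -0.3224, 0.083]
tool_rot: [[-0.401, -0.002, 0.916], [-0.916, 0.002, -0.401], [-0.001, -1.0, -0.003]]
ft_force: [0.2, 0.5, 0.3]
grip_width: 0.0512
t 16.35 p [ 0.5845 -0.3224  0.083 ] yaw -23.61 w 0.0512 q [-39.   39.2  63.8   0.   77.2 -15.4] F [0.2 0.5 0.3] ydown [-0.0021  0.0018 -1.    ]
 need x 0.7 mm = 0.023
 need y -0.8 mm = -0.026
 need z -101.0 mm = -3.368
 turn 0.003
w15 knob 889 [ 0.5873 -0.3223  0.0504]
```

View pics/w15.png

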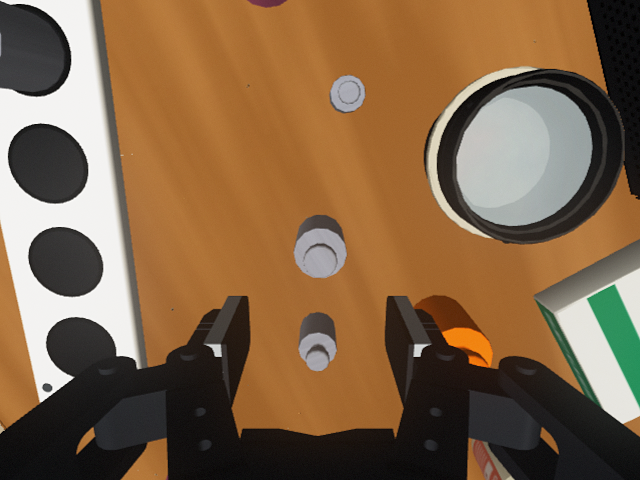

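The 200 at (320,255) is centred between the fingers, clear of the lens at (530,155) and the 100 at (317,340). I'll lower.

```bash
python3 -m pendant '[[[0.03,-0.02,-0.6],0,0.6],[[0,0,-0.8],0,0.6],[[0,0,-0.8],0,0.6],[[0,0,-0.6],0,0.6],[[0,0,-0.4],0,0.6],[[0,0,-0.13],0,0.6],[[0,0,0],0,0.6],[[0,0,0],0,0.6]]'; python3 -m pendant '[[[0,0,0],0,0.3],[[0,0,0],0,0.2],[[0,0,0],0,0.2],[[0,0,0],0,0.2],[[0,0,0],0,0.2],[[0,0,0],0,0.2],[[0,0,0],0,0.2]]' 40;python3 - <<'E'
from h import *
st();shot('side','s16')
im=np.load('pics/s16.npz')['im'];cv2.imwrite('pics/c16.png',cv2.resize(im[150:350,260:460,::-1],None,fx=3,fy=3))
E
```

```text
time_s: 17.07
position: [0.5866, -0.3239, -0.0144]
tool_rot: [[-0.399, 0.001, 0.917], [-0.917, -0.001, -0.399], [0.0, -1.0, 0.001]]
ft_force: [-0.9, -0.2, 0.1]
grip_width: 0.0518
time_s: 17.65
position: [0.5866, -0.324, -0.014]
tool_rot: [[-0.399, 0.001, 0.917], [-0.917, -0.001, -0.399], [0.001, -1.0, 0.002]]
ft_force: [-1.2, 0.0, 6.7]
grip_width: 0.0284
t 17.65 p [ 0.5866 -0.324  -0.014 ] yaw -23.53 w 0.0284 q [-39.   45.3  68.9  -0.   65.7 -15.5] F [-1.2  0.   6.7] ydown [ 0.0014 -0.0012 -1.    ]
```

View pics/c16.png

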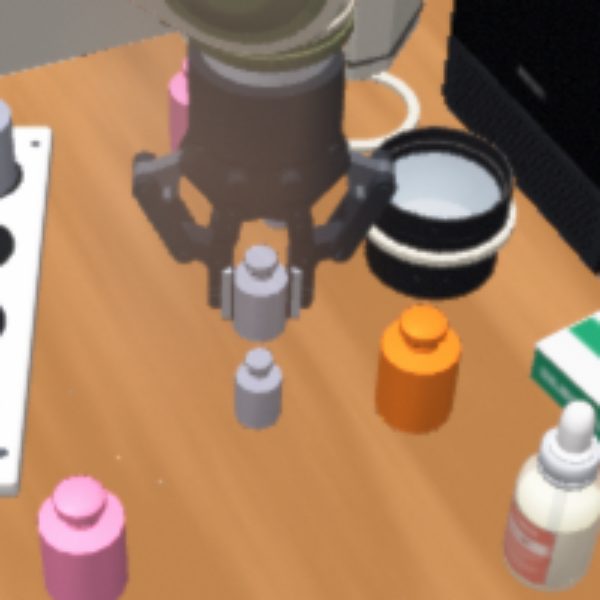

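The grip is good: the pads span most of the 200's cylinder. I'll lift and carry it to the second pad from red.

```bash
python3 -m pendant '[[[0,0,0.4],0,0.2],[[0,0,0.8],0,0.2],[[0,0,0.9],0,0.2],[[-0.3,0.25,0.4],0,0.2],[[-0.6,0.5,0],0,0.2],[[-0.7,0.6,0],0,0.2],[[-0.7,0.6,0],0,0.2],[[-0.7,0.6,0],0,0.2],[[-0.6,0.5,0],0,0.2],[[-0.4,0.4,0],0,0.2],[[0,0,0],0,0.2],[[0,0,0],0,0.2]]'
python3 - <<'E'
from h import *
st(.4594,-.2168,.0,-23.6);shot('side','s17')
im=np.load('pics/s17.npz')['im'];cv2.imwrite('pics/c17.png',cv2.resize(im[130:330,190:390,::-1],None,fx=3,fy=3))
E
```

```text
time_s: 18.7
position: [0.4663, -0.2201, 0.0605]
tool_rot: [[-0.399, 0.001, 0.917], [-0.917, -0.001, -0.399], [0.0, -1.0, 0.001]]
ft_force: [-0.5, -1.0, -1.7]
grip_width: 0.0284
t 18.7 p [ 0.4663 -0.2201  0.0605] yaw -23.51 w 0.0284 q [-38.4  27.4  92.1   0.   60.5 -14.9] F [-0.5 -1.  -1.7] ydown [ 1.e-03 -8.e-04 -1.e+00]
 need x -6.9 mm = -0.23
 need y 3.3 mm = 0.109
 need z -60.5 mm = -2.016
 turn -0.017
```

View pics/c17.png

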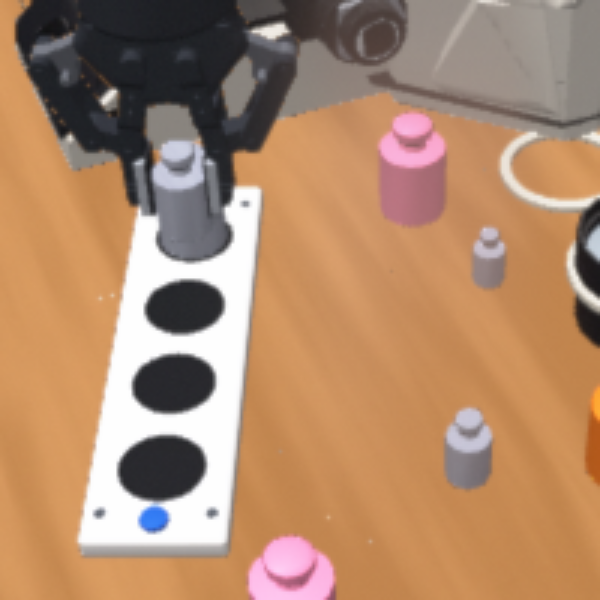

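```bash
python3 -m pendant '[[[-0.23,0.11,-0.5],0,0.2],[[0,0,-0.6],0,0.2],[[0,0,-0.4],0,0.2],[[0,0,-0.2],0,0.2],[[0,0,0],0,0.2],[[0,0,0],0,0.2]]'
python3 - <<'E'
from h import *
st(.4594,-.2168,.0,-23.6);shot('wrist','w18')
E
```

```text
time_s: 19.25
position: [0.4599, -0.2174, 0.0088]
tool_rot: [[-0.399, 0.0, 0.917], [-0.917, -0.0, -0.399], [0.0, -1.0, 0.001]]
ft_force: [0.6, -0.6, -2.7]
grip_width: 0.0285
t 19.25 p [ 0.4599 -0.2174  0.0088] yaw -23.54 w 0.0285 q [-38.7  31.4  96.2   0.   52.4 -15.1] F [ 0.6 -0.6 -2.7] ydown [ 5.e-04 -4.e-04 -1.e+00]
 need x -0.5 mm = -0.017
 need y 0.6 mm = 0.021
 need z -8.8 mm = -0.293
 turn -0.013
```

View pics/w18.png

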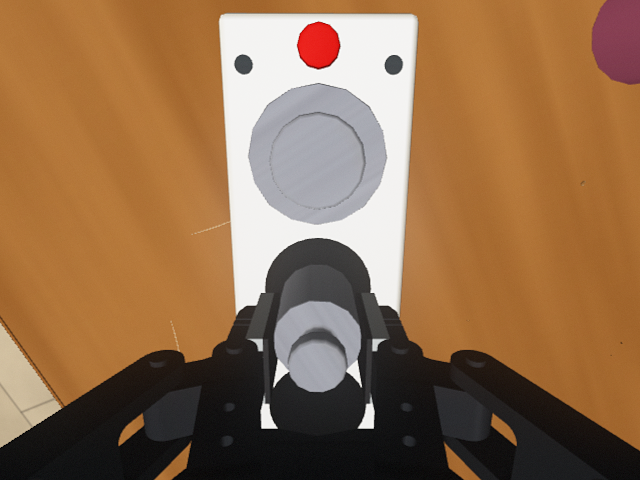

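```bash
python3 -m pendant '[[[-0.01,0.02,-0.15],0,0.2],[[0,0,-0.08],0,0.2],[[0,0,0],0,0.2],[[0,0,0],0,0.2]]'; python3 -m pendant '[[[0,0,-0.05],0,0.2],[[0,0,0],0,0.2],[[0,0,0],0,0.2]]'
```

```text
time_s: 19.63
position: [0.4591, -0.2163, 0.0017]
tool_rot: [[-0.399, 0.0, 0.917], [-0.917, -0.0, -0.399], [0.0, -1.0, 0.0]]
ft_force: [-0.4, 0.5, -3.1]
grip_width: 0.0284
time_s: 19.88
position: [0.459, -0.2163, 0.0001]
tool_rot: [[-0.399, -0.0, 0.917], [-0.917, 0.0, -0.399], [-0.0, -1.0, -0.0]]
ft_force: [0.4, 1.1, -2.1]
grip_width: 0.029
```

```bash
python3 -m pendant '[[[0,0,-0.03],0,0.2],[[0,0,0],0,0.2],[[0,0,0],0,0.2]]'
```

```text
time_s: 20.13
position: [0.4591, -0.2163, -0.0]
tool_rot: [[-0.399, 0.001, 0.917], [-0.917, -0.001, -0.399], [0.0, -1.0, 0.001]]
ft_force: [-2.0, 0.4, 6.1]
grip_width: 0.0285
```

Contact. I'll release, rise, and head for the 100 at (0.558,-0.3815).

```bash
python3 -m pendant '[[[0,0,0],0,0.3],[[0,0,0],0,0.4],[[0,0,0],0,0.5],[[0,0,0],0,0.5],[[0,0,0.3],0,0.5],[[0,0,0.8],0,0.5],[[0,0,1],0,0.5],[[0,0,0.8],0,0.5],[[0,0,0],0,0.5],[[0,0,0],0,0.5]]'
python3 - <<'E'
from h import *
st(.558,-.382,.08,-23.6);shot('wrist','w20')
W,d,im=world('wrist','w20');wknob('w20',.4606,-.2165,.066,.015)
E
```

```text
time_s: 20.97
position: [0.4595, -0.2166, 0.0877]
tool_rot: [[-0.399, 0.002, 0.917], [-0.917, -0.002, -0.399], [0.001, -1.0, 0.003]]
ft_force: [-0.4, 0.4, -1.0]
grip_width: 0.0423
t 20.97 p [ 0.4595 -0.2166  0.0877] yaw -23.52 w 0.0423 q [-38.6  24.6  91.5   0.   63.8 -15.1] F [-0.4  0.4 -1. ] ydown [ 0.0025 -0.002  -1.    ]
 need x 98.5 mm = 3.282
 need y -165.4 mm = -5.513
 need z -7.7 mm = -0.257
 turn -0.015
w20 knob 969 [ 0.4608 -0.2152  0.0644]
```

View pics/w20.png

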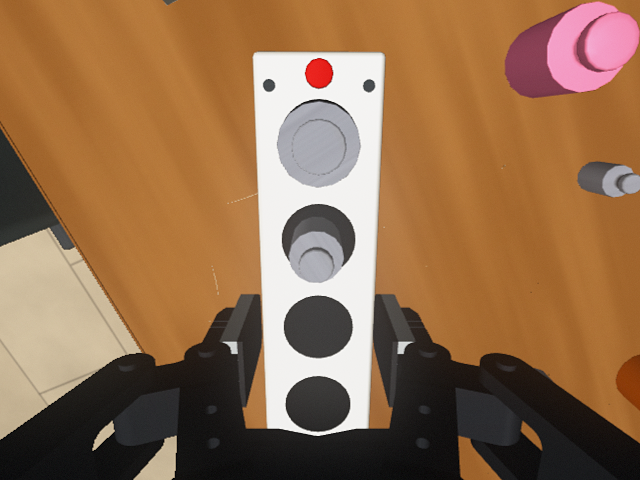

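```bash
python3 -m pendant '[[[0.4,-0.7,0],0,0.5],[[0.48,-0.8,0],0,0.5],[[0.48,-0.8,0],0,0.5],[[0.48,-0.8,0],0,0.5],[[0.48,-0.8,0],0,0.5],[[0.48,-0.8,0],0,0.5],[[0.48,-0.81,0],0,0.5],[[0,0,0],0,0.5],[[0,0,0],0,0.5],[[0,0,0],0,0.5]]'
python3 - <<'E'
from h import *
st(.558,-.3815,-.021,-23.6);shot('wrist','w21');wknob('w21',.558,-.3815,.043,.012)
E
```

```text
time_s: 21.85
position: [0.5568, -0.3807, 0.0848]
tool_rot: [[-0.399, -0.002, 0.917], [-0.917, 0.002, -0.399], [-0.001, -1.0, -0.003]]
ft_force: [0.0, 0.8, -0.7]
grip_width: 0.0431
t 21.85 p [ 0.5568 -0.3807  0.0848] yaw -23.53 w 0.0431 q [-44.4  39.7  62.3   0.   78.1 -20.9] F [ 0.   0.8 -0.7] ydown [-0.002   0.0021 -1.    ]
 need x 1.2 mm = 0.041
 need y -0.8 mm = -0.025
 need z -105.8 mm = -3.528
 turn -0.015
w21 knob 517 [ 0.56   -0.3808  0.0413]
```

View pics/w21.png

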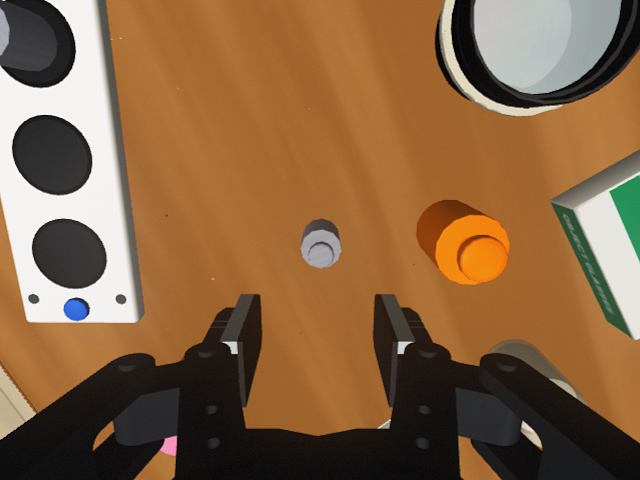

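The orange look-alike at (470,245) would be only about 3 mm from the far knuckle, so I'll turn the jaws 50° away before descending.

```bash
python3 -m pendant '[[[0.04,-0.03,0],-1,0.5],[[0,0,0],-1,0.5],[[0,0,0],-1,0.5],[[0,0,0],-1,0.5],[[0,0,0],-1,0.5],[[0,0,0],-1,0.5],[[0,0,0],-1,0.5],[[0,0,0],-1,0.5],[[0,0,0],-1,0.5],[[0,0,0],-1,0.5],[[0,0,0],0,0.5],[[0,0,0],0,0.5]]'; python3 -m pendant '[[[0,0,-0.6],0,0.5],[[0,0,-0.8],0,0.5],[[0,0,-0.8],0,0.5],[[0,0,-0.4],0,0.5],[[0,0,0],0,0.5],[[0,0,0],0,0.5]]'
python3 - <<'E'
from h import *
st(.558,-.3815,-.021,-73.6);shot('wrist','w22');wknob('w22',.558,-.3815,.043,.012)
E
```

```text
time_s: 22.9
position: [0.5584, -0.3817, 0.0863]
tool_rot: [[-0.958, -0.0, 0.287], [-0.287, 0.0, -0.958], [0.0, -1.0, -0.0]]
ft_force: [-1.7, 0.3, 0.5]
grip_width: 0.0423
time_s: 23.4
position: [0.5587, -0.3824, 0.0085]
tool_rot: [[-0.959, -0.0, 0.285], [-0.285, 0.0, -0.959], [0.0, -1.0, -0.0]]
ft_force: [0.5, -0.4, 0.1]
grip_width: 0.0431
t 23.4 p [ 0.5587 -0.3824  0.0085] yaw -73.46 w 0.0431 q [-44.4  44.4  66.5  -0.   69.2  29.1] F [ 0.5 -0.4  0.1] ydown [-2.e-04  2.e-04 -1.e+00]
 need x -0.7 mm = -0.024
 need y 0.9 mm = 0.031
 need z -29.5 mm = -0.984
 turn -0.029
w22 knob 1130 [ 0.56   -0.381   0.0414]
```

View pics/w22.png

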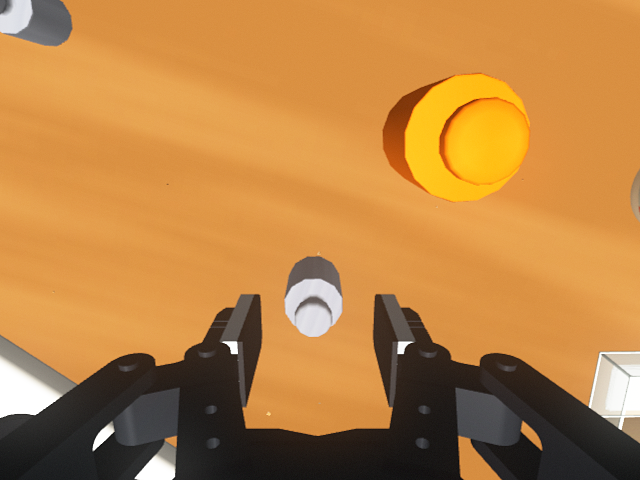

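The 100 at (315,305) is centred, with the orange well aside. I'll lower and close.

```bash
python3 -m pendant '[[[0,0.02,-0.5],0,0.5],[[0,0,-0.3],0,0.5],[[0,0,-0.15],0,0.5],[[0,0,0],0,0.5],[[0,0,0],0,0.5]]'; python3 -m pendant '[[[0,0,0],0,0.25],[[0,0,0],0,0.15],[[0,0,0],0,0.15],[[0,0,0],0,0.15],[[0,0,0],0,0.15],[[0,0,0],0,0.15],[[0,0,0],0,0.15]]' 40;python3 - <<'E'
from h import *
st();shot('side','s23')
im=np.load('pics/s23.npz')['im'];cv2.imwrite('pics/c23.png',cv2.resize(im[180:340,260:420,::-1],None,fx=3.5,fy=3.5))
E
```

```text
time_s: 23.87
position: [0.5588, -0.3821, -0.0198]
tool_rot: [[-0.959, 0.0, 0.284], [-0.284, -0.0, -0.959], [-0.0, -1.0, 0.0]]
ft_force: [0.5, 0.5, -0.4]
grip_width: 0.0426
time_s: 24.45
position: [0.559, -0.3822, -0.0193]
tool_rot: [[-0.959, 0.001, 0.284], [-0.284, -0.001, -0.959], [-0.001, -1.0, 0.001]]
ft_force: [-0.5, 1.3, 6.1]
grip_width: 0.0224
t 24.45 p [ 0.559  -0.3822 -0.0193] yaw -73.52 w 0.0224 q [-44.4  46.2  67.8   0.   65.9  29.2] F [-0.5  1.3  6.1] ydown [ 0.0011 -0.0011 -1.    ]
```

View pics/c23.png

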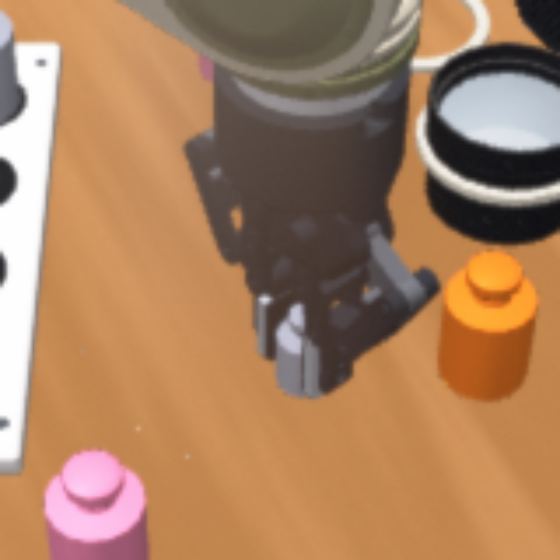

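```bash
python3 -m pendant '[[[0,0,0.4],0,0.15],[[0,0,0.9],0,0.15],[[0,0,0.9],0,0.15],[[-0.2,0.18,0.6],1,0.15],[[-0.5,0.45,0],1,0.15],[[-0.5,0.45,0],1,0.15],[[-0.5,0.45,0],1,0.15],[[-0.5,0.45,0],1,0.15],[[-0.5,0.45,0],1,0.15],[[-0.5,0.45,0],1,0.15],[[-0.5,0.45,0],1,0.15],[[-0.41,0.38,0],1,0.15]]'; python3 -m pendant '[[[0,0,0],1,0.15],[[0,0,0],0,0.15],[[0,0,0],0,0.15],[[0,0,0],0,0.15]]';python3 - <<'E'
from h import *
st(.4356,-.2709,-.0053,-23.6)
E
```

```text
time_s: 25.5
position: [0.4343, -0.2696, 0.0643]
tool_rot: [[-0.474, -0.0, 0.881], [-0.881, 0.0, -0.474], [-0.0, -1.0, -0.0]]
ft_force: [0.2, -0.8, -0.5]
grip_width: 0.0226
time_s: 25.83
position: [0.4357, -0.271, 0.064]
tool_rot: [[-0.402, 0.001, 0.916], [-0.916, -0.001, -0.402], [0.0, -1.0, 0.001]]
ft_force: [0.7, 0.1, -1.3]
grip_width: 0.0224
t 25.83 p [ 0.4357 -0.271   0.064 ] yaw -23.67 w 0.0224 q [-45.1  26.9  92.2  -0.   60.8 -21.4] F [ 0.7  0.1 -1.3] ydown [ 5.e-04 -5.e-04 -1.e+00]
 need x -0.1 mm = -0.004
 need y 0.1 mm = 0.003
 need z -69.3 mm = -2.31
 turn 0.015
```

```bash
python3 -m pendant '[[[0,0,-0.5],0,0.15],[[0,0,-0.7],0,0.15],[[0,0,-0.5],0,0.15],[[0,0,-0.3],0,0.15],[[0,0,-0.1],0,0.15],[[0,0,0],0,0.15],[[0,0,0],0,0.15]]';python3 - <<'E'
from h import *
st(.4356,-.2709,-.0053,-23.6);shot('wrist','w24')
E
```

```text
time_s: 26.42
position: [0.4357, -0.271, 0.0013]
tool_rot: [[-0.4, 0.001, 0.917], [-0.917, -0.001, -0.4], [0.0, -1.0, 0.001]]
ft_force: [0.4, -0.6, -1.6]
grip_width: 0.0224
t 26.42 p [ 0.4357 -0.271   0.0013] yaw -23.56 w 0.0224 q [-45.1  32.4  95.9  -0.   51.7 -21.6] F [ 0.4 -0.6 -1.6] ydown [ 7.e-04 -7.e-04 -1.e+00]
 need x -0.1 mm = -0.005
 need y 0.1 mm = 0.002
 need z -6.6 mm = -0.219
 turn -0.009
```

View pics/w24.png

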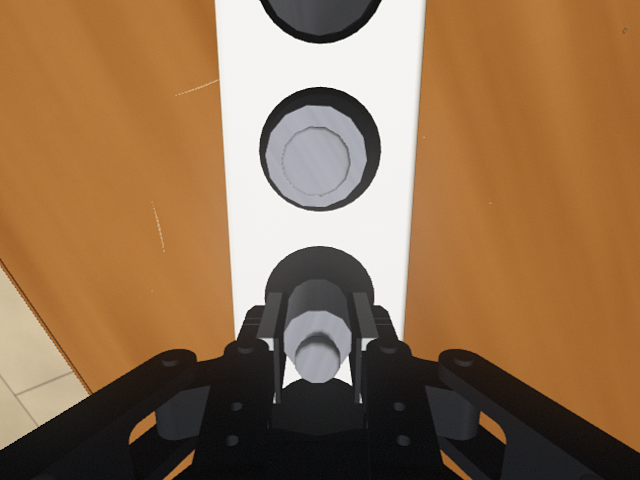

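Aligned. I'll lower to contact.

```bash
python3 -m pendant '[[[0.01,0,-0.13],0,0.15],[[0,0,-0.06],0,0.15],[[0,0,0],0,0.15],[[0,0,0],0,0.15]]'; python3 -m pendant '[[[0,0,-0.04],0,0.15],[[0,0,0],0,0.15],[[0,0,0],0,0.15]]'
```

```text
time_s: 26.8
position: [0.4356, -0.2705, -0.0049]
tool_rot: [[-0.399, 0.0, 0.917], [-0.917, 0.0, -0.399], [-0.0, -1.0, -0.0]]
ft_force: [-0.2, 0.4, -1.0]
grip_width: 0.0222
time_s: 27.05
position: [0.4358, -0.2707, -0.0053]
tool_rot: [[-0.399, 0.001, 0.917], [-0.917, -0.001, -0.399], [0.0, -1.0, 0.001]]
ft_force: [-1.4, 0.7, 7.7]
grip_width: 0.0223
```

```bash
python3 -m pendant '[[[0,0,0],0,0.25],[[0,0,0],0,0.35],[[0,0,0],0,0.4],[[0,0,0],0,0.4],[[0,0,0.3],0,0.4],[[0,0,0.8],0,0.4],[[0,0,1],0,0.4],[[0,0,0.9],0,0.4],[[0,0,0],0,0.4],[[0,0,0],0,0.4]]'
python3 - <<'E'
from h import *
st(.6323,-.2513,.085,11.4);shot('wrist','w25')
E
```

```text
time_s: 27.88
position: [0.4361, -0.271, 0.0854]
tool_rot: [[-0.399, 0.002, 0.917], [-0.917, -0.002, -0.399], [0.001, -1.0, 0.003]]
ft_force: [0.6, -0.3, -0.7]
grip_width: 0.0344
t 27.88 p [ 0.4361 -0.271   0.0854] yaw -23.52 w 0.0344 q [-45.1  25.2  90.8   0.   63.8 -21.6] F [ 0.6 -0.3 -0.7] ydown [ 0.0023 -0.0023 -1.    ]
 need x 196.2 mm = 6.54
 need y 19.7 mm = 0.656
 need z -0.4 mm = -0.012
 turn 6.985
```

View pics/w25.png

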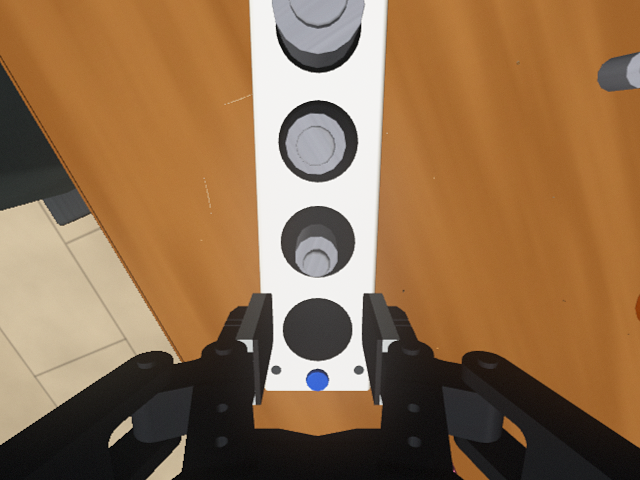

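The 100 stands upright on its pad at (318,245). Now over to the 50.

```bash
python3 -m pendant '[[[0.6,0.05,0],0.5,0.4],[[0.85,0.08,0],1,0.4],[[0.85,0.08,0],1,0.4],[[0.85,0.09,0],1,0.4],[[0.85,0.09,0],1,0.4],[[0.85,0.09,0],1,0.4],[[0.85,0.09,0],1,0.4],[[0.84,0.09,0],0.5,0.4],[[0,0,0],0,0.4],[[0,0,0],0,0.4],[[0,0,0],0,0.4]]'
python3 - <<'E'
from h import *
st(.6323,-.2513,-.022,11.4);shot('wrist','w26');wknob('w26',.6323,-.2513,.036,.0095)
E
```

```text
time_s: 28.85
position: [0.6309, -0.2505, 0.0824]
tool_rot: [[0.198, -0.002, 0.98], [-0.98, 0.001, 0.198], [-0.002, -1.0, -0.002]]
ft_force: [-1.1, 0.2, -0.1]
grip_width: 0.0343
t 28.85 p [ 0.6309 -0.2505  0.0824] yaw 11.44 w 0.0343 q [-31.6  40.3  61.6  -0.   78.3 -43.1] F [-1.1  0.2 -0.1] ydown [-0.0025  0.0013 -1.    ]
 need x 1.4 mm = 0.048
 need y -0.8 mm = -0.025
 need z -104.4 mm = -3.482
 turn -0.007
w26 knob 320 [ 0.6347 -0.2501  0.0343]
```

View pics/w26.png

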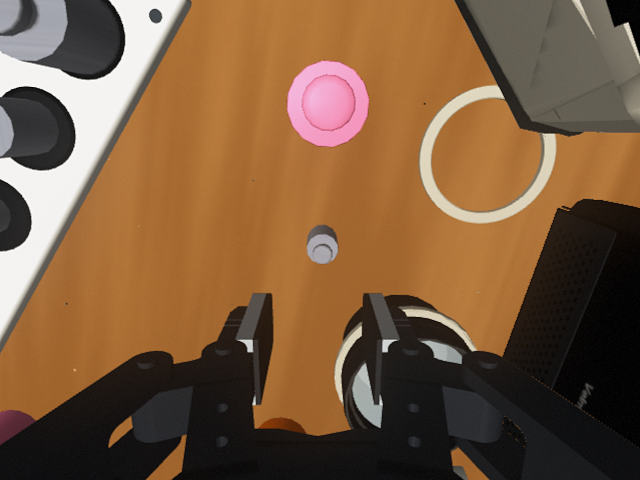

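```bash
python3 -m pendant '[[[0.05,-0.02,-0.6],0,0.4],[[0,0,-0.8],0,0.4],[[0,0,-0.8],0,0.4],[[0,0,-0.5],0,0.4],[[0,0,0],0,0.4],[[0,0,0],0,0.4]]'
python3 - <<'E'
from h import *
st(.6325,-.2512,-.021,11.4);shot('side','s27');shot('wrist','w27');wknob('w27',.6323,-.2513,.036,.0095)
im=np.load('pics/w27.npz')['im'];a=cv2.resize(im[:,:,::-1],(400,300))
im=np.load('pics/s27.npz')['im'];b=cv2.resize(im[120:270,290:490,::-1],(400,300))
cv2.imwrite('pics/c27.png',np.hstack([a,b]))
E
```

```text
time_s: 29.4
position: [0.6326, -0.2516, 0.0027]
tool_rot: [[0.198, -0.001, 0.98], [-0.98, 0.001, 0.198], [-0.001, -1.0, -0.001]]
ft_force: [0.3, -0.9, 1.2]
grip_width: 0.0343
t 29.4 p [ 0.6326 -0.2516  0.0027] yaw 11.42 w 0.0343 q [-31.6  45.1  65.9  -0.   69.  -43. ] F [ 0.3 -0.9  1.2] ydown [-1.2e-03  7.0e-04 -1.0e+00]
 need x -0.1 mm = -0.002
 need y 0.4 mm = 0.013
 need z -23.7 mm = -0.792
 turn -0.004
w27 knob 713 [ 0.6344 -0.25    0.0342]
```

View pics/c27.png

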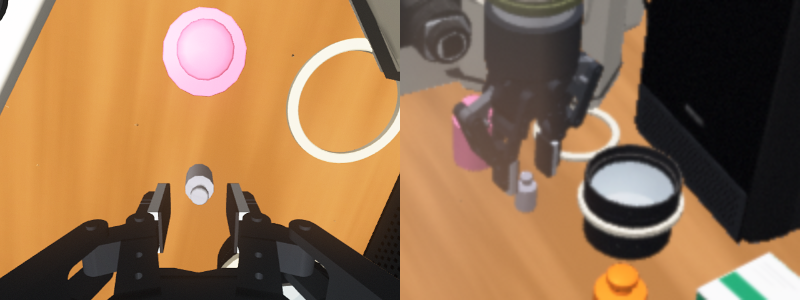

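```bash
python3 -m pendant '[[[0,0.03,-0.4],0,0.4],[[0,0,-0.25],0,0.4],[[0,0,-0.1],0,0.4],[[0,0,0],0,0.4],[[0,0,0],0,0.4]]'; python3 -m pendant '[[[0,0,0],0,0.2],[[0,0,0],0,0.1],[[0,0,0],0,0.1],[[0,0,0],0,0.1],[[0,0,0],0,0.1],[[0,0,0],0,0.1],[[0,0,0],0,0.1]]' 35;python3 - <<'E'
from h import *
st();shot('side','s28');shot('wrist','w28')
im=np.load('pics/w28.npz')['im'];a=cv2.resize(im[:,:,::-1],(400,300))
im=np.load('pics/s28.npz')['im'];b=cv2.resize(im[120:270,290:490,::-1],(400,300))
cv2.imwrite('pics/c28.png',np.hstack([a,b]))
E
```

```text
time_s: 29.92
position: [0.6333, -0.2504, -0.0199]
tool_rot: [[0.199, -0.0, 0.98], [-0.98, 0.0, 0.199], [-0.0, -1.0, -0.0]]
ft_force: [-0.2, 0.4, -0.5]
grip_width: 0.0342
time_s: 30.5
position: [0.6336, -0.2507, -0.0192]
tool_rot: [[0.199, 0.001, 0.98], [-0.98, -0.001, 0.199], [0.001, -1.0, 0.001]]
ft_force: [1.1, 0.2, 3.7]
grip_width: 0.0176
t 30.5 p [ 0.6336 -0.2507 -0.0192] yaw 11.47 w 0.0176 q [-31.5  46.6  66.9   0.   66.5 -43. ] F [1.1 0.2 3.7] ydown [ 9.e-04 -5.e-04 -1.e+00]
```

View pics/c28.png

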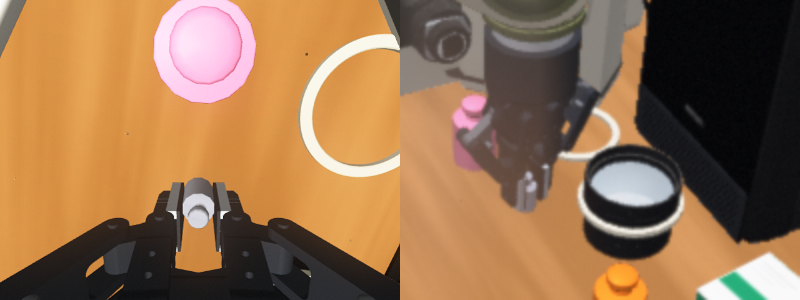

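```bash
python3 -m pendant '[[[0,0,0.4],0,0.1],[[0,0,0.9],0,0.1],[[0,0,0.9],0,0.1],[[-0.3,-0.1,0.6],0,0.1],[[-0.8,-0.27,0],-1,0.1],[[-0.9,-0.3,0],-1,0.1],[[-0.9,-0.3,0],-1,0.1],[[-0.9,-0.3,0],-1,0.1],[[-0.9,-0.3,0],-1,0.1],[[-0.9,-0.3,0],-1,0.1],[[-0.9,-0.3,0],-1,0.1],[[-0.7,-0.24,0],0,0.1]]'; python3 -m pendant '[[[-0.2,-0.09,0],0,0.1],[[0,0,0],0,0.1],[[0,0,0],0,0.1],[[0,0,0],0,0.1]]';python3 - <<'E'
from h import *
st(.4116,-.3258,-.0052,-23.6)
E
```

```text
time_s: 31.6
position: [0.4153, -0.3228, 0.0647]
tool_rot: [[-0.404, -0.001, 0.915], [-0.915, 0.001, -0.404], [-0.0, -1.0, -0.001]]
ft_force: [0.3, -1.3, -0.1]
grip_width: 0.0174
time_s: 31.93
position: [0.4123, -0.3252, 0.0644]
tool_rot: [[-0.398, 0.0, 0.917], [-0.917, -0.0, -0.398], [-0.0, -1.0, 0.0]]
ft_force: [0.3, 1.3, -0.2]
grip_width: 0.0173
t 31.93 p [ 0.4123 -0.3252  0.0644] yaw -23.47 w 0.0173 q [-51.2  27.8  90.3   0.   61.9 -27.7] F [ 0.3  1.3 -0.2] ydown [ 4.e-04 -2.e-04 -1.e+00]
 need x -0.7 mm = -0.023
 need y -0.6 mm = -0.02
 need z -69.6 mm = -2.321
 turn -0.026
```

```bash
python3 -m pendant '[[[-0.02,-0.02,-0.5],0,0.1],[[0,0,-0.7],0,0.1],[[0,0,-0.5],0,0.1],[[0,0,-0.3],0,0.1],[[0,0,-0.1],0,0.1],[[0,0,0],0,0.1],[[0,0,0],0,0.1]]';python3 - <<'E'
from h import *
st(.4116,-.3258,-.0052,-23.6);shot('wrist','w29')
E
```

```text
time_s: 32.52
position: [0.4113, -0.3262, 0.0019]
tool_rot: [[-0.399, 0.001, 0.917], [-0.917, -0.001, -0.399], [0.0, -1.0, 0.001]]
ft_force: [0.3, 0.4, -0.9]
grip_width: 0.0172
t 32.52 p [ 0.4113 -0.3262  0.0019] yaw -23.49 w 0.0172 q [-51.4  33.1  93.9   0.   52.9 -27.9] F [ 0.3  0.4 -0.9] ydown [ 6.e-04 -7.e-04 -1.e+00]
 need x 0.3 mm = 0.009
 need y 0.4 mm = 0.015
 need z -7.1 mm = -0.236
 turn -0.021
```

View pics/w29.png

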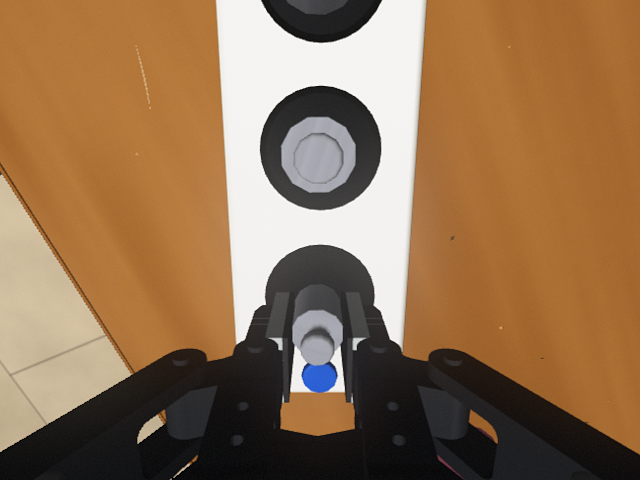

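Aligned with the blue-end pad. Lower to contact.

```bash
python3 -m pendant '[[[0.01,0.01,-0.13],0,0.1],[[0,0,-0.06],0,0.1],[[0,0,0],0,0.1],[[0,0,0],0,0.1]]'; python3 -m pendant '[[[0,0,-0.04],0,0.1],[[0,0,0],0,0.1],[[0,0,0],0,0.1]]'
```

```text
time_s: 32.9
position: [0.411, -0.3258, -0.0043]
tool_rot: [[-0.399, -0.0, 0.917], [-0.917, -0.0, -0.399], [0.0, -1.0, -0.0]]
ft_force: [-0.5, -0.1, -0.6]
grip_width: 0.0174
time_s: 33.15
position: [0.4112, -0.326, -0.0053]
tool_rot: [[-0.399, 0.0, 0.917], [-0.917, -0.0, -0.399], [0.0, -1.0, 0.001]]
ft_force: [-0.3, 0.3, 4.1]
grip_width: 0.0174
```

Contact. I'll release, rise straight up, then swing clear towards the start side and check.

```bash
python3 -m pendant '[[[0,0,0],0,0.2],[[0,0,0],0,0.3],[[0,0,0],0,0.35],[[0,0,0],0,0.35],[[0,0,0.3],0,0.35],[[0,0,0.8],0,0.35],[[0,0,1],0,0.35],[[0,0,1],0,0.35],[[0,0,0.8],0,0.35],[[0,0,0.8],0,0.35],[[0,0,0],0,0.35]]'; python3 -m pendant '[[[-0.4,-0.8,0],0,0.5],[[-0.5,-0.9,0],0,0.5],[[-0.5,-0.9,0],0,0.5],[[-0.5,-0.9,0],0,0.5],[[-0.5,-0.9,0],0,0.5],[[-0.5,-0.9,0],0,0.5],[[-0.5,-0.9,0],0,0.5],[[0,0,0],0,0.5],[[0,0,0],0,0.5]]'
python3 - <<'E'
from h import *
st();shot('top','t30');shot('side','s30')
W,d,im=world('top','t30');cv2.imwrite('pics/c30.png',cv2.resize(im[130:360,200:470,::-1],None,fx=2.6,fy=2.6,interpolation=cv2.INTER_CUBIC))
P=[(.4837,-.1609),(.4597,-.2157),(.4357,-.2706),(.4117,-.3255)]
P2=[(.4835,-.1616),(.4595,-.2164),(.4354,-.2716),(.4113,-.3265)]
W2,d2,im2=world('side','s30')
for p,p2,h,r in zip(P,P2,(.064,.052,.043,.036),(.02,.015,.012,.0095)):
  for cam,Wx,dx,q in (('top',W,d,p),('side',W2,d2,p2)):
    w=Wx[dx>0];k=w[(np.hypot(w[:,0]-q[0],w[:,1]-q[1])<.025)&(abs(w[:,2]-h-.014)<.005)]
    m=((k.min(0)+k.max(0))/2)[:2]; print(cam,h,len(k),m.round(4),'off row/across mm',((m-q)@ROW*1000).round(1),((m-q)@ACR*1000).round(1),'z',np.median(k[:,2]).round(4))
for n,c,h,r in [('lens',(.697,-.314),.063,.05),('pinkL',(.6194,-.1726),.064,.02),('pinkR',(.4407,-.442),.064,.02),('orange',(.6341,-.4093),.064,.02)]: print(n,c);wknob('t30',*c,h,r,'top')
wknob('top0',.697,-.314,.063,.05,'top')
E
```

```text
time_s: 34.07
position: [0.4123, -0.3272, 0.1405]
tool_rot: [[-0.399, 0.005, 0.917], [-0.917, -0.007, -0.399], [0.004, -1.0, 0.008]]
ft_force: [-0.2, -1.0, 0.4]
grip_width: 0.0299
time_s: 34.82
position: [0.3081, -0.5125, 0.1349]
tool_rot: [[-0.401, -0.0, 0.916], [-0.916, 0.001, -0.401], [-0.001, -1.0, -0.001]]
ft_force: [1.0, 0.8, -0.3]
grip_width: 0.0427
t 34.82 p [ 0.3081 -0.5125  0.1349] yaw -23.66 w 0.0427 q [-70.3  29.8  72.8   0.   77.5 -46.7] F [ 1.   0.8 -0.3] ydown [-2.e-04  8.e-04 -1.e+00]
top 0.064 159 [ 0.4837 -0.1622] off row/across mm -1.1 0.5 z 0.0764
side 0.064 113 [ 0.4827 -0.1639] off row/across mm -2.5 0.2 z 0.0773
top 0.052 91 [ 0.4591 -0.2151] off row/across mm 0.3 -0.8 z 0.0644
side 0.052 78 [ 0.4578 -0.217 ] off row/across mm -1.3 -1.3 z 0.0654
top 0.043 56 [ 0.4358 -0.2706] off row/across mm 0.0 0.1 z 0.0555
side 0.043 59 [ 0.4346 -0.2731] off row/across mm -1.7 -0.1 z 0.0563
top 0.036 33 [ 0.4106 -0.3258] off row/across mm -0.7 -0.9 z 0.048
side 0.036 16 [ 0.4125 -0.3264] off row/across mm 0.6 1.1 z 0.0495
lens (0.697, -0.314)
t30 knob 288 [ 0.7151 -0.3142  0.0635]
pinkL (0.6194, -0.1726)
t30 knob 136 [ 0.619  -0.1725  0.0625]
pinkR (0.4407, -0.442)
t30 knob 158 [ 0.4401 -0.4418  0.0627]
orange (0.6341, -0.4093)
t30 knob 141 [ 0.6341 -0.4088  0.063 ]
top0 knob 288 [ 0.7146 -0.3142  0.0634]
```

View pics/c30.png

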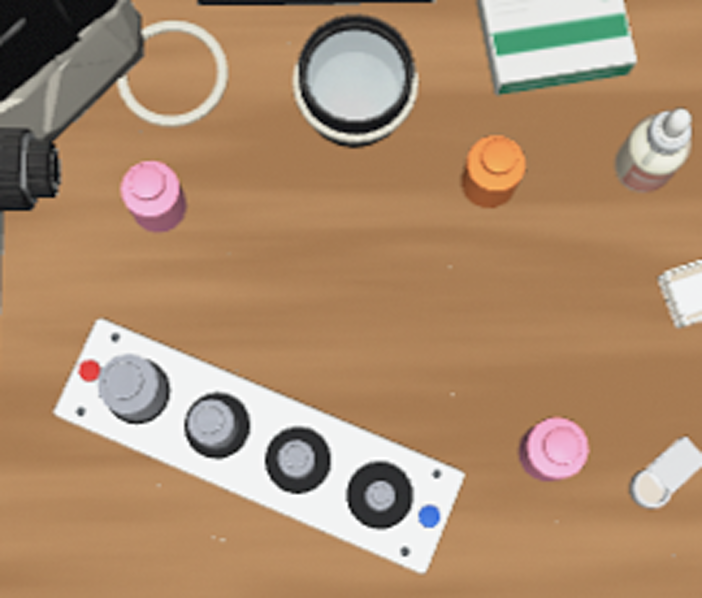

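View pics/s30.png

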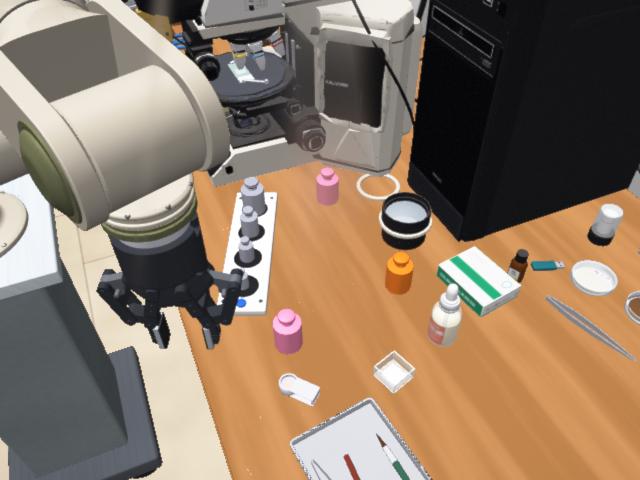

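All four weights stand upright on their pads, in order from red to blue, within about 1 to 2 mm of centre. The lens and the look-alikes haven't moved, and the robot is clear of everything. I'll hand it in.

```bash
python3 -c "
from rig import env
print(env.close_job())"
```

```text
the job is handed in; nothing more can be done
None
```

The job is handed in: from red to blue, the 500, 200, 100 and 50 stand upright on their pads. It took about 35 s of the 104 s allowed.

- **The 500:** lowering it straight onto the red-end pad would have driven the wrist into the microscope. I set it down on the rail about 48 mm short and slid it onto the pad with the side of a finger. A second, turned push took out the remaining 3–4 mm error.
- **The other three:** these were gripped, carried and lowered until the force showed contact, then released.

**Last checks:**
- **Centring:** the top camera puts every weight within about 1.2 mm of its pad's centre. The side camera disagrees slightly and shows up to 2.5 mm, the most being the 500 along the row. The wrist camera put the 500 within 1 mm. Calibration is good to about 2 mm.
- **Upright:** the knob heights match weights standing on the rail.
- **Left alone:** the lens, the orange look-alike and both pink ones are where they were, within 1 mm.
- **Disagreement with the description:** the fingers actually end about 27 mm behind the reported TCP. My first grip on the 500 was therefore high, at only a few millimetres of its cylinder, but it held.

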